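# Dump the drop-bottom bin into the tray

## Robot

A 7-joint arm with a two-finger parallel gripper is mounted at the origin on a cart in front of the work surface, level with it; the furniture and walls round the work are solid. World frame = base frame: x ahead of the robot, y to its left, z up, the work surface at z = 0. Lengths are in m, angles in degrees, forces in N, time in s.
With the tool pointing down it reaches from about 0.425 to 0.875 m from the base axis. Payload 4.7 kg.
Tool frame: the origin (TCP) lies at the very end of the fingers, on their centre line; the grasp point (between the pads) lies 19 mm behind it; z points along the fingers, y is the line along which they close (so a half turn about z gives the same grasp; the last joint's range is limited). The gripper opens to 87 mm and grips with 3 to 60 N. Pads are 19 mm wide; open, the fingers measure 117 mm over their backs; the gripper's body (75 mm by 190 mm) begins 51 mm behind the grasp point.
Start: joints at [72.198, 18.392, -4.016, 83.108, 1.295, 78.541, -3.26], TCP at [0.207, -0.616, 0.187] pointing down, gripper open.
Joint ranges: [-163.93, 163.93], [-17.29, 119.83], [-79.2, 71.16], [3.27, 140.29], [-89.18, 269.18], [5.43, 117.66], [-154.24, 154.24]. Speed limits (degrees/s): [147.25, 147.25, 180, 180, 180, 180, 180].

## Interface

Orientations are given as [roll, pitch, yaw] about the fixed x, y, z axes, in that order (R = Rz(yaw) Ry(pitch) Rx(roll)).
In Python, from cell import get_obs, read_camera, sign_off, silhouettes gives the robot as it stands.
- The arm moves only by the tool play_rows, never from a script. Its argument "steps" is a list that holds one entry, the list of rows, each a list of 7 numbers: the shift along the tool's x, y, z in m, then the turn, a rotation vector about the tool's x, y, z in rad, then the finger opening in m, from 0 to 0.087. A call has 1 to 12 rows; each row shifts and turns the commanded pose from where the row before left it, along the tool's axes as they then stand; what a row does not reach is not made up. A row lasts 1/10 s, in which the tool goes at most 50 mm and 8.59 degrees, less where a joint would pass 70% of its speed; a pose out of reach is approached as far as the arm can. A call is refused whole if a number of a shift passes 0.05 or a number of a turn 0.15, either way. A call with a gripper value outside its range is refused whole. The fingers move at their own pace and stop on an object; "force" is the grip in N (left out, the last holds). Time passes only in rows, so rows that do not move let the fingers close. It gives the time, the measured TCP pose, the force, the opening and the grip force at its end, in the units of the state.
- get_obs(): the state, without advancing time (a new reading comes with each control period).
- read_camera(name): name is "scene" or "top" or "wrist"; returns a dict with "frame" (420x560x3 uint8, red, green, blue), "intrinsics" (3x3 intrinsics, pixels), "view" (4x4, takes a point from world to camera coordinates). Camera axes: x right, y up, looking along -z (the intrinsics and any distortion apply to the point x, -y, -z); pixel columns grow to the right and rows downward; lengths in m; the calibration is good to about 2 mm. A picture is of the moment at which its call begins. There is no depth.
- sign_off(): hands the job in; it is judged then, once.
Trained networks look in the newest picture that a camera, given by its name, has taken for a name from the list of things; names that differ only in an ending like _2 or _b are one class to them, and where a whole thing is asked for, a point or a joint stands for the part that bears it (a point fixed in the world has none). Each returns a list of dicts, best first, with "p" (0 to 1); they miss things now and then, are a little off and sometimes report something else, mostly with a low value. They report only what shows in the picture. A call takes as long as a camera call.
- silhouettes(camera, name): "pixels" (420x560 bool, what is visible of it) and "extent" ([left, top, right, bottom] in pixels, round what is visible of it).
The state is a dict: "time_s": time; "qpos": joint angles; "joint_velocities": joint speeds; "effort": joint torques, N m; "tool_pos": TCP position; "tool_rot": TCP orientation; "force": force on the tool from outside, world axes, zero at the start; "wrist_torque": the same for the moment, N m; "grip_width": finger opening in m; "grasp_force": force on a finger pad.
Only numpy, scipy, OpenCV 4.12 (cv2) and the standard library are available. Lean on these libraries where they do the work, as an engineer would, in place of code of your own. Each camera call takes 0.05 s, during which the arm holds its last target. There are 200 camera calls.

## Task

Carry the drop-bottom bin by its black top bar, with its four parts in it, onto the steel stand over the flat tray, seat it flat and square between the four corner guides and let go of it. Then take it again by the black latch post on its side and draw that straight out until it stops, so that the floor swings down and all four parts drop into the tray. Leave the empty bin seated on the stand, and do not disturb the pack, the pipe coupler and the tape roll.

Things in the scene. Friction and masses are not known exactly. Their poses are not given: they have to be found in the camera images.
- bin: grey open-topped square sheet-metal bin with a hinged floor, loose, about 0.5 kg with floor and latch, holding four loose parts. Walls 100 x 100 mm outside, 92 mm inside, 75 mm high; a foot flange 112 x 112 x 3 mm round its underside. Origin at the centre of its underside, z up. A strap bail spans the top along the bin's x axis (uprights at x = +-51 mm, to 126 mm high). The latch sticks out of its -y side; the floor is hinged at its +y side
- bin_bar (a point): centre of the black grip block on the bail, 120 mm above the bin's underside: 60 mm long along the bin's x, 16 mm wide (y), 18 mm high (underside 111, top 129 mm); take it across its 16 mm from above
- latch_post (a point): on the latch post, 48 mm above the bin's underside and 84 mm from its centre towards the bin's -y when shut: a black upright post 14 mm wide along the bin's x, 18 mm along y, standing from the latch tongue up to 64 mm, with a cap 18 x 22 x 4 mm from 62 to 66 mm. 25 mm of free space lies between it and the bin's wall. Take it across x, from above. Axes as the bin's
- latch (a joint): how far the latch is drawn out towards the bin's -y, m: 0 fully in, 0.020 at its stop; slides with about 3 N of friction and stays where it is left. Its tongue lies 13 mm under the free edge of the floor at 0. The seated bin can itself shift a few mm with the pull before a guide holds it, so the end of the pull is to be felt
- floor (a joint): angle of the bin's floor, rad: 0 shut, 1.5 hanging open. The floor is a steel plate 84 x 82 x 4 mm, 8.5 mm above the bin's underside, held up only by the latch tongue; it falls by itself
- stand_seat (a point): centre of the top face of the steel stand, 130 mm above the bench; axes of the stand. The stand is fixed: a plate 190 (x) x 244 (y) x 6 mm on four legs with an 88 x 88 mm opening. Four corner guides leave a square of 120 x 120 mm for the bin's 112 mm foot flange, each 26 mm long both ways from its corner; upright for 10 mm, then flared outwards as a lead-in to about 21 mm above the plate. The bin fits in any quarter turn, the latch tongue passing between two guides
- tray: flat grey steel tray, fixed on the bench centred under the stand with the same axes, 248 (x) x 198 (y) mm outside, 243 x 193 mm inside, walls 22 mm high; origin at the centre of its underside
- long_bolt: hexagon bolt 56 mm long, 19 mm head, lying in the bin; origin at the centre of its underside
- short_bolt: hexagon bolt 49 mm long, 15 mm head, lying in the bin; origin at the centre of its underside
- plain_nut: plain hexagon nut 24 x 27 x 13 mm, lying in the bin; origin at the centre of its underside
- flange_nut: flanged nut, 28 mm across, 16 mm high, lying in the bin; origin at the centre of its underside
- pack: bystander: small brown cardboard pack 60 x 85 x 50 mm; origin at the centre of its underside
- pipe_coupler: bystander: grey pipe coupler lying on its side, 52 mm long, 37 mm thick; origin under its centre
- tape: bystander: roll of white tape lying flat, 88 mm across, 37 mm high; origin at the centre of its underside
- bag_tall: tall clear plastic bag of small parts that stands firmly (it does not move) on the bench between the bin's place and the stand's: 57 (x) x 71 (y) mm, 197 mm high, an obstacle to carry the bin round or over; origin at the centre of its underside

How it is judged (in metres and radians):
On the way, in this order (a step that is already met when the one before it is completed fails the run):
1. the bin stands flat between the guides, released, its floor shut and the parts in it (horizontal distance between bin and stand_seat below 0.01 m and z of bin in the frame of stand_seat between -0.004 and 0.004 m and angle between bin's own z axis and vertical below 0.06 rad and value of joint floor below 0.08 rad and contact force between the fingers and bin below 0.2 N and x of long_bolt in the frame of bin between -0.05 and 0.05 m and y of long_bolt in the frame of bin between -0.05 and 0.05 m and x of short_bolt in the frame of bin between -0.05 and 0.05 m and y of short_bolt in the frame of bin between -0.05 and 0.05 m and x of plain_nut in the frame of bin between -0.05 and 0.05 m and y of plain_nut in the frame of bin between -0.05 and 0.05 m and x of flange_nut in the frame of bin between -0.05 and 0.05 m and y of flange_nut in the frame of bin between -0.05 and 0.05 m and z of long_bolt in the frame of bin between 0 and 0.07 m and z of short_bolt in the frame of bin between 0 and 0.07 m and z of plain_nut in the frame of bin between 0 and 0.07 m and z of flange_nut in the frame of bin between 0 and 0.07 m), for 0.2 s.
2. the latch is drawn and the floor has swung open (value of joint floor above 1 rad and horizontal distance between bin and stand_seat below 0.01 m and z of bin in the frame of stand_seat between -0.004 and 0.004 m and angle between bin's own z axis and vertical below 0.06 rad), for 0.2 s.
At the end, for the whole second after the job is handed in: The bin stands on the stand between the guides (its underside centre within 10 mm of the seat's centre across and 4 mm in height, tilted less than 0.06 rad), released and at rest with its floor hanging open more than 1.0 rad, and both bolts and both nuts lie at rest inside the tray (all of step 2 and linear speed of each of bin, long_bolt, short_bolt, plain_nut, flange_nut below 0.02 m/s and x of long_bolt in the frame of tray between -0.122 and 0.122 m and y of long_bolt in the frame of tray between -0.097 and 0.097 m and x of short_bolt in the frame of tray between -0.122 and 0.122 m and y of short_bolt in the frame of tray between -0.097 and 0.097 m and x of plain_nut in the frame of tray between -0.122 and 0.122 m and y of plain_nut in the frame of tray between -0.097 and 0.097 m and x of flange_nut in the frame of tray between -0.122 and 0.122 m and y of flange_nut in the frame of tray between -0.097 and 0.097 m and z of each of long_bolt, short_bolt, plain_nut, flange_nut in the frame of tray below 0.035 m); the robot touches nothing.
It fails at once if the floor opens more than 0.3 rad while the bin is not on the stand (value of joint floor above 0.3 rad and (horizontal distance between bin and stand_seat above 0.02 m or z of bin in the frame of stand_seat above 0.025 m)).
It fails at once if the bin is tipped more than 0.6 rad (angle between bin's own z axis and vertical above 0.6 rad).
It fails at once if the pack, the pipe coupler or the tape roll is moved more than 30 mm (distance of any of pack, pipe_coupler, tape from where it was at the start of the episode above 0.03 m).
It also fails if it takes over 58 s, if anything falls off the work surface, if the arm or the gripper's body presses on something with over 40 N, if the wrist force passes 120 N, or if a joint passes its speed limit or range.

## Working session

There is one attempt and no reset: what is moved stays moved. The work goes in short steps, Python scripts to look and compute and a tool call to move; the robot and the scene stay as the last step left them, time stands still between calls to the robot, and variables do not carry over. Pictures are saved under pics/ and viewed, at most 10 in all, crops included, and the job is handed in when it is done.

Besides the shell and the picture viewer there is one more tool, called by a JSON object that holds its "op" and its "data". play_rows: Moves the arm, as the interface text tells. Its arguments: {"type":"object","properties":{"steps":{"type":"array","items":{"type":"array","items":{"type":"array","items":{"type":"number"}}}},"force":{"type":"number"}},"required":["steps"]}

```bash
mkdir -p pics
cat > h.py <<'E'
from cell import *
import numpy as np, cv2
def proj(c,P):
    P=np.atleast_2d(P).astype(float); v=np.array(c["view"]); K=np.array(c["intrinsics"])
    q=(v[:3,:3]@P.T).T+v[:3,3]; q=q*[1,-1,-1]; u=(K@q.T).T; return u[:,:2]/u[:,2:]
def ray(c,uv):
    v=np.array(c["view"]); K=np.array(c["intrinsics"]); d=np.linalg.inv(K)@[uv[0],uv[1],1]; d=d*[1,-1,-1]
    R=v[:3,:3]; return -R.T@v[:3,3], R.T@d
def atz(c,uv,z):
    o,d=ray(c,uv); return o+d*(z-o[2])/d[2]
def tri(rs):
    A=0;b=0
    for o,d in rs:
        d=d/np.linalg.norm(d); M=np.eye(3)-np.outer(d,d); A=A+M; b=b+M@o
    return np.linalg.solve(A,b)
def save(c,n): cv2.imwrite("pics/"+n,c["frame"][:,:,::-1])
E
python3 - <<'E'
from h import *
print(get_obs())
im=[]
for n in("scene","top","wrist"):
    c=read_camera(n); im.append(c["frame"]); v=np.array(c["view"]); print(n,-v[:3,:3].T@v[:3,3],c.keys(), np.array(c["intrinsics"]).round(1).tolist())
    if n!="wrist":
        for t in ["bin","bin_bar","latch_post","stand_seat","tray","pack","pipe_coupler","tape","bag_tall"]:
            try:
                for s in silhouettes(n,t)[:2]:
                    m=s["pixels"]; ys,xs=np.nonzero(m); ce=(xs.mean(),ys.mean()); print(t,round(s["p"],2),np.array(s["extent"]).round(),np.round(ce),atz(c,ce,0.05).round(3))
            except Exception as e: print(t,e)
    save(c,f"{n}0.png")
E
```

```text
{'time_s': 0.0, 'qpos': array([72.19865853, 18.43935674, -4.01401151, 83.17542494,  1.2947163 ,
       78.53745569, -3.26025522]), 'joint_velocities': array([ 0.09170424,  0.06803958, -0.08280954,  0.03947629, -0.04818149,
       -0.01699311,  0.03503313]), 'effort': array([ 4.98676254e-04, -4.91289675e+01, -4.03712187e-01, -3.12531531e+01,
       -6.38311403e-02,  4.38601209e-02,  1.63949699e-04]), 'tool_pos': array([ 0.20716474, -0.61546499,  0.18545338]), 'tool_rot': array([-1.79892979e+02,  5.80072060e-03,  1.86093539e+01]), 'force': array([-0.3791871 ,  0.33358405, -0.69535524]), 'wrist_torque': array([-0.00366039,  0.00815464, -0.02979534]), 'grasp_force': 0.0, 'grip_width': 0.08696679160276058}
scene [ 1.21722933 -0.19987733  0.96795389] dict_keys(['frame', 'intrinsics', 'view']) [[458.0, 0.0, 278.6], [0.0, 458.0, 204.7], [0.0, 0.0, 1.0]]
bin 0.96 [345. 123. 409. 186.] [381. 159.] [0.551 0.22  0.05 ]
bin_bar 0.83 [347. 122. 410. 190.] [381. 159.] [0.552 0.218 0.05 ]
bin_bar 0.64 [345. 153. 362. 174.] [352. 165.] [0.553 0.142 0.05 ]
stand_seat 0.93 [142. 129. 272. 257.] [202. 1
[... 840 characters left out ...]
49  0.05 ]
stand_seat 0.21 [150. 272. 168. 282.] [159. 273.] [0.513 0.222 0.05 ]
tray 0.62 [310. 197. 409. 313.] [366. 261.] [ 0.53  -0.247  0.05 ]
tray 0.32 [264. 206. 282. 229.] [272. 216.] [ 0.639 -0.036  0.05 ]
pack 0.78 [256. 152. 295. 185.] [275. 171.] [ 0.749 -0.044  0.05 ]
pack 0.35 [184. 259. 196. 274.] [193. 265.] [0.529 0.146 0.05 ]
pipe_coupler 0.7 [263. 205. 283. 228.] [272. 216.] [ 0.638 -0.037  0.05 ]
tape 0.7 [151. 156. 191. 196.] [171. 176.] [0.74  0.203 0.05 ]
bag_tall 0.68 [308. 199. 410. 313.] [365. 262.] [ 0.529 -0.246  0.05 ]
wrist [ 0.26984503 -0.59466747  0.38461926] dict_keys(['frame', 'intrinsics', 'view']) [[357.4, 0.0, 280.6], [0.0, 357.4, 213.2], [0.0, 0.0, 1.0]]
```

```bash
python3 -c "
import cv2
a=cv2.imread('pics/scene0.png')[90:290,110:450];b=cv2.imread('pics/top0.png')[130:330,100:440]
cv2.imwrite('pics/c0.png',cv2.resize(cv2.vconcat([a[:200],b[:200]]),None,fx=1.5,fy=1.5))
cv2.imwrite('pics/c1.png',cv2.resize(b,(800,470),interpolation=cv2.INTER_CUBIC))"
```

```text
(no output)
```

View pics/c0.png

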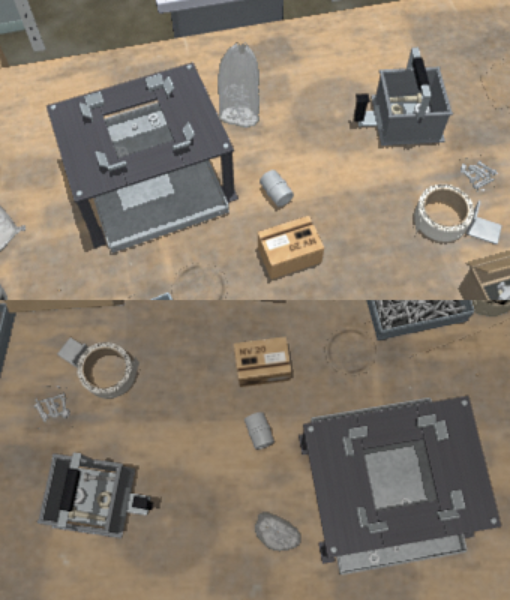

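View pics/c1.png

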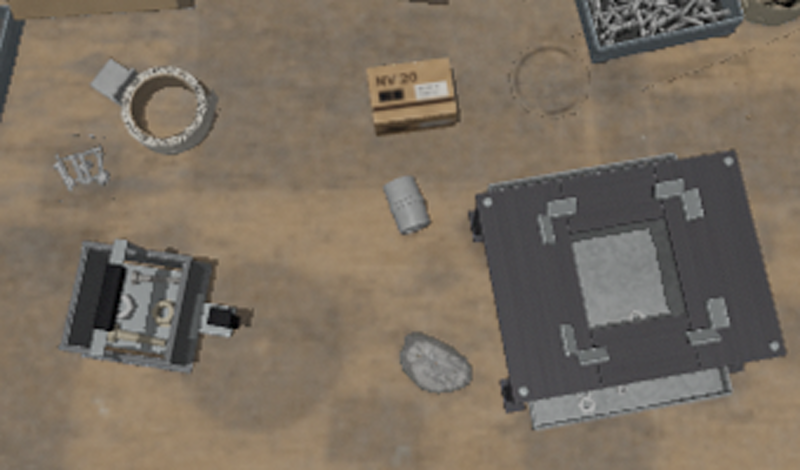

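The scene view shows the stand on the left (about 202,181), the bin on the right (381,159) with its latch facing the stand, and the bag standing between them. In the top view the bin is at about (160,260), turned roughly -9°, and the stand is at (366,248), turned roughly +9°. I'll move above the bin for a close look.

{"op": "play_rows", "data": {"steps": [[[0.02,-0.01,-0.03,0,0,0,0.087],[0.0315,-0.0263,-0.019,0,0,0,0.087],[0.0315,-0.0263,-0.019,0,0,0,0.087],[0.0315,-0.0263,-0.019,0,0,0,0.087],[0.0315,-0.0263,-0.019,0,0,0,0.087],[0.0315,-0.0263,-0.019,0,0,0,0.087],[0.0315,-0.0263,-0.019,0,0,0,0.087],[0.0315,-0.0263,-0.019,0,0,0,0.087],[0.0315,-0.0263,-0.019,0,0,0,0.087]]]}}

```text
time_s: 1.95
tool_pos: [0.3955, -0.3187, 0.3697]
tool_rot: [179.9, -0.0, 18.6]
force: [1.5, -1.1, -0.2]
grip_width: 0.0869
grasp_force: 0.0
```

{"op": "play_rows", "data": {"steps": [[[0.0243,-0.0358,0,0,0,0,0.087],[0.0243,-0.0358,0,0,0,0,0.087],[0.0243,-0.0358,0,0,0,0,0.087],[0.0243,-0.0358,0,0,0,0,0.087],[0.0243,-0.0358,0,0,0,0,0.087],[0.0243,-0.0358,0,0,0,0,0.087],[0.0243,-0.0358,0,0,0,0,0.087],[0.0243,-0.0358,0,0,0,0,0.087],[0.0243,-0.0358,0,0,0,0,0.087],[0.0243,-0.0358,0,0,0,0,0.087],[0.0243,-0.0358,0,0,0,0,0.087],[0.0243,-0.0358,0,0,0,0,0.087]]]}}

```text
time_s: 3.15
tool_pos: [0.5345, 0.1812, 0.3689]
tool_rot: [180.0, -0.1, 18.6]
force: [0.8, -0.1, 0.4]
grip_width: 0.087
grasp_force: 0.0
```

{"op": "play_rows", "data": {"steps": [[[0,0,0,0,0,-0.148,0.087],[0,0,0,0,0,-0.148,0.087],[0,0,0,0,0,-0.148,0.087],[0,0,0,0,0,-0.148,0.087],[0,0,0,0,0,-0.148,0.087],[0,0,0,0,0,-0.148,0.087],[0,0,0,0,0,-0.148,0.087],[0,0,0,0,0,-0.148,0.087],[0,0,0,0,0,-0.148,0.087],[0,0,0,0,0,-0.148,0.087],[0,0,0,0,0,-0.148,0.087],[0,0,0,0,0,-0.148,0.087]]]}}

```text
time_s: 4.35
tool_pos: [0.5341, 0.1797, 0.3686]
tool_rot: [180.0, 0.0, 120.7]
force: [-0.6, -0.1, 0.9]
grip_width: 0.0872
grasp_force: 0.0
```

{"op": "play_rows", "data": {"steps": [[[0,0,0,0,0,-0.148,0.087],[0,0,0,0,0,-0.148,0.087],[0,0,0,0,0,-0.148,0.087],[0,0,0,0,0,-0.148,0.087],[0,0,0,0,0,-0.148,0.087],[0,0,0,0,0,-0.148,0.087],[0,0,0,0,0,0,0.087],[0,0,0,0,0,0,0.087]]]}}

```text
time_s: 5.15
tool_pos: [0.5341, 0.1797, 0.3685]
tool_rot: [-180.0, 0.0, 171.0]
force: [0.4, -0.1, 0.6]
grip_width: 0.0874
grasp_force: 0.0
```

Run:
```python
from h import *
c=read_camera("wrist"); save(c,"w1.png"); np.savez("w1.npz",view=c["view"],intrinsics=c["intrinsics"],frame=c["frame"])
t=read_camera("top");np.savez("t1.npz",view=t["view"],intrinsics=t["intrinsics"],frame=t["frame"])
v=np.array(c["view"]);print(-v[:3,:3].T@v[:3,3])
for t in ["bin","bin_bar","latch_post"]:
    for s in silhouettes("wrist",t)[:3]:
        m=s["pixels"]; ys,xs=np.nonzero(m); print(t,round(s["p"],2),np.array(s["extent"]).round(),xs.mean().round(1),ys.mean().round(1),cv2.minAreaRect(np.c_[xs,ys].astype(np.float32)))
```

```text
[0.46985496 0.19041849 0.56654225]
bin 0.82 [250. 134. 359. 221.] 312.7 172.2 ((302.5, 176.0), (88.0, 111.0), 90.0)
bin 0.74 [284. 142. 342. 194.] 312.2 168.5 ((314.5, 168.0), (54.0, 55.0), 90.0)
bin_bar 0.56 [250. 130. 357. 220.] 312.7 172.6 ((301.2483825683594, 175.28994750976562), (108.99285125732422, 88.16949462890625), 2.2906100749969482)
latch_post 0.97 [248. 158. 276. 180.] 262.4 169.1 ((262.0, 169.0), (20.0, 28.0), 90.0)
```

View pics/w1.png

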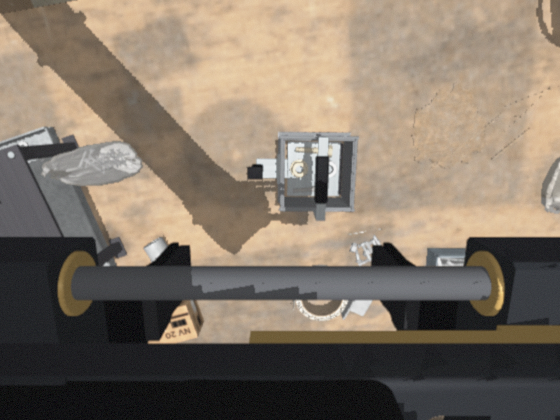

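The wrist view shows the bin nearly square to the tool: the black bar is at about (322,178) and the latch post cap at (256,172).

Run:
```python
from h import *
def blobs(f,x0,y0,x1,y1,th):
    g=f.max(2)[y0:y1,x0:x1]; n,l,s,ce=cv2.connectedComponentsWithStats((g<th).astype(np.uint8))
    out=[]
    for i in range(1,n):
        if s[i,4]>40:
            ys,xs=np.nonzero(l==i); out.append((np.array([xs.mean()+x0,ys.mean()+y0]),s[i,4],s[i,:4]+[x0,y0,0,0],cv2.minAreaRect(np.c_[xs+x0,ys+y0].astype(np.float32))))
    return out
w=dict(np.load("w1.npz")); t=dict(np.load("t1.npz")); 
for th in(35,50):
  for nm,c,b in(("w",w,(240,125,365,225)),("t",t,(120,225,215,300))):
    for o in blobs(c["frame"],*b,th): print(th,nm,o, atz(c,o[0],.129).round(4),atz(c,o[0],.066).round(4))
s=read_camera("scene");np.savez("s1.npz",view=s["view"],intrinsics=s["intrinsics"],frame=s["frame"])
for o in blobs(s["frame"],340,115,415,195,35):print("s",o,atz(s,o[0],.120).round(4),atz(s,o[0],.066).round(4))
```

```text
35 w (array([320.68161435, 191.78026906]), np.int32(223), array([315, 181,  12,  22]), ((320.5, 191.5), (21.0, 11.0), 90.0)) [0.5575 0.2267 0.129 ] [0.5701 0.232  0.066 ]
35 t (array([141.53768279, 245.16591676]), np.int32(1778), array([120, 225,  47,  46]), ((143.0, 247.5), (45.0, 46.0), 90.0)) [0.5659 0.2375 0.129 ] [0.5747 0.2585 0.066 ]
50 w (array([320.56845238, 185.71428571]), np.int32(336), array([315, 157,  13,  46]), ((321.0, 179.5), (45.0, 12.0), 90.0)) [0.5499 0.2276 0.129 ] [0.5615 0.2329 0.066 ]
50 t (array([141.7100271 , 245.47262873]), np.int32(1845), array([120, 225,  47,  46]), ((143.0, 247.5), (45.0, 46.0), 90.0)) [0.5652 0.2371 0.129 ] [0.574  0.2581 0.066 ]
50 t (array([194.73255814, 265.19767442]), np.int32(86), array([188, 261,  14,   9]), ((194.98077392578125, 265.09613037109375), (12.94366455078125, 6.864064693450928), 11.309932708740234)) [0.5217 0.1247 0.129 ] [0.5274 0.1377 0.066 ]
s (array([389.72277228, 139.08910891]), np.int32(101), array([385, 129,  11,  21]), ((389.924560546875, 138.73585510253906), (19.779918670654297, 7.1427483558654785), 74.05460357666016)) [0.5472 0.2296 0.12  ] [0.5045 0.2569 0.066 ]
s (array([349.90410959, 163.26027397]), np.int32(73), array([347, 157,   9,  14]), ((349.6499938964844, 163.0500030517578), (6.324555397033691, 14.862703323364258), 18.434947967529297)) [0.5967 0.1117 0.12  ] [0.5572 0.1316 0.066 ]
```

{"op": "play_rows", "data": {"steps": [[[-0.001,0.025,0.02,0,0,0,0.087],[-0.001,0.0257,0.0275,0,0,0,0.087],[0,0,0.045,0,0,0,0.06],[0,0,0.045,0,0,0,0.05],[0,0,0.045,0,0,0,0.05],[0,0,0.035,0,0,0,0.05],[0,0,0.02,0,0,0,0.05],[0,0,0.02,0,0,0,0.05],[0,0,0.01,0,0,0,0.05],[0,0,0,0,0,0,0.05],[0,0,0,0,0,0,0.05]]], "force": 30}}

```text
time_s: 6.55
tool_pos: [0.5442, 0.23, 0.1018]
tool_rot: [180.0, 0.0, 171.2]
force: [1.2, -0.0, 1.1]
grip_width: 0.05
grasp_force: 0.0
```

Run:
```python
from h import *
o=get_obs();print(o["tool_pos"],o["tool_rot"],o["force"],o["grip_width"])
c=read_camera("wrist"); save(c,"w2.png");s=read_camera("scene")
cv2.imwrite("pics/c2.png",cv2.vconcat([cv2.resize(c["frame"][60:320,120:480,::-1],(720,400)),cv2.resize(s["frame"][100:200,320:500,::-1],(720,200))[:200]]))
```

```text
[0.54421757 0.2299911  0.1018086 ] [1.79967643e+02 4.05654563e-02 1.71237312e+02] [ 1.23387782 -0.01646874  1.05545004] 0.05004157457690225
```

View pics/c2.png

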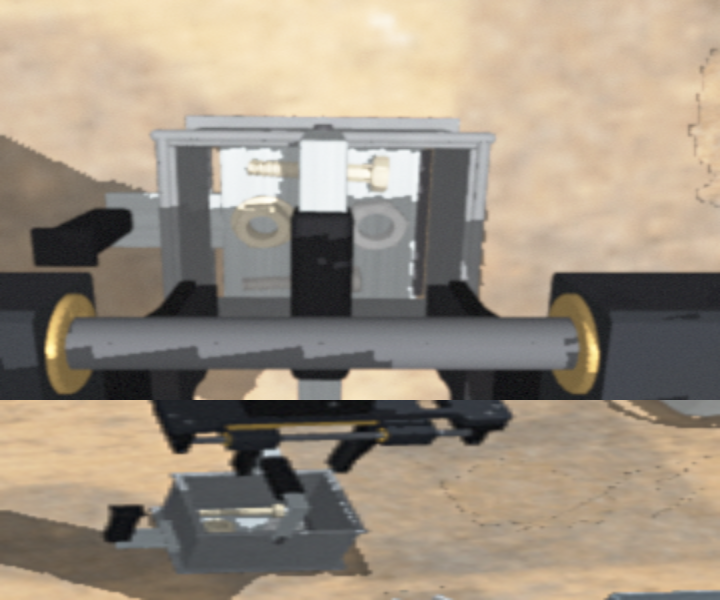

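The bar sits centred between the fingers (column about 322 in the crop) and the bin is square to the tool, so I'll close and lift.

{"op": "play_rows", "data": {"steps": [[[0,0,0,0,0,0,0.012],[0,0,0,0,0,0,0.005],[0,0,0,0,0,0,0.005],[0,0,0,0,0,0,0.005],[0,0,0,0,0,0,0.005],[0,0,0,0,0,0,0.005],[0,0,-0.005,0,0,0,0.005],[0,0,-0.01,0,0,0,0.005],[0,0,-0.015,0,0,0,0.005],[0,0,0,0,0,0,0.005]]], "force": 40}}

```text
time_s: 7.65
tool_pos: [0.5453, 0.2308, 0.134]
tool_rot: [179.9, 0.2, 171.2]
force: [-0.3, 0.8, 1.0]
grip_width: 0.0056
grasp_force: 0.0
```

Run:
```python
from h import *
o=get_obs();print(o["tool_pos"],o["tool_rot"],o["force"],o["wrist_torque"],o["grip_width"])
# stand: plate corner bolts etc from t1,s1
t=dict(np.load("t1.npz"));s=dict(np.load("s1.npz"))
for nm,c in(("top",read_camera("top")),("scene",read_camera("scene"))):
    r=silhouettes(nm,"stand_seat")[0]; m=r["pixels"].astype(np.uint8)
    cs,_=cv2.findContours(m,0,1); k=max(cs,key=cv2.contourArea); 
    ap=cv2.approxPolyDP(cv2.convexHull(k),5,True)[:,0]; print(nm,[(p.tolist(),atz(c,p,.13)[:2].round(4).tolist()) for p in ap])
# bag
for uv in [(285,284),(269,271),(300,292)]: print(atz(t,uv,0.03),atz(t,uv,.197))
print(atz(s,(269,170),0.0))
f=t["frame"][180:320,290:440,::-1]; cv2.imwrite("pics/c3.png",cv2.resize(f,None,fx=4,fy=4,interpolation=cv2.INTER_CUBIC))
```

```text
[0.5452677  0.23082936 0.13400647] [179.8698547    0.21557083 171.24506439] [-0.25934568  0.75442072  0.95090901] [ 0.03284203 -0.13453614  0.04754781] 0.005595617969635414
top [([412, 194], [0.6652, -0.3407]), ([433, 280], [0.4812, -0.3679]), ([315, 305], [0.436, -0.1223]), ([302, 213], [0.628, -0.1016])]
scene [([238, 132], [0.4481, -0.1282]), ([265, 189], [0.6305, -0.0997]), ([268, 222], [0.7165, -0.1116]), ([173, 253], [0.7445, -0.3172]), ([142, 160], [0.4828, -0.3632])]
[ 0.48350113 -0.06276953  0.03      ] [ 0.47659083 -0.06164557  0.197     ]
[ 0.51378788 -0.02647111  0.03      ] [ 0.50170921 -0.0315414   0.197     ]
[ 0.46481843 -0.09663861  0.03      ] [ 0.4610963  -0.08973495  0.197     ]
[ 4.81239582e-01 -6.08153709e-02 -1.11022302e-16]
```

View pics/c3.png

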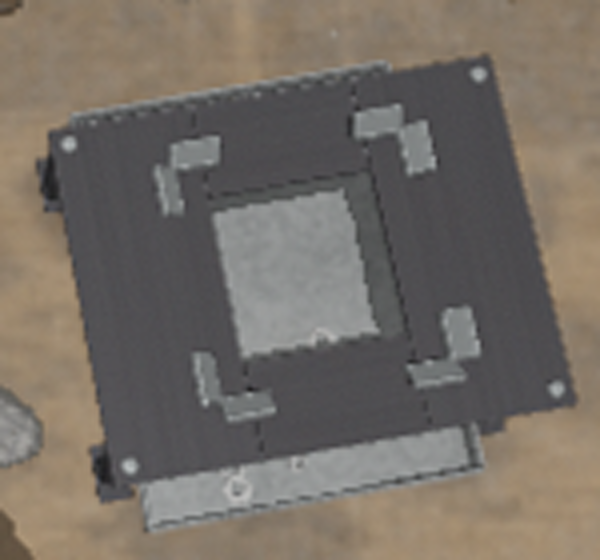

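The stand's four plate-corner screws show at (68,144), (479,74), (557,388) and (129,466) in the crop. But the gripper closed to 5.6 mm with no grip force, so it missed the bar. I'll look again.

Run:
```python
from h import *
c=read_camera("wrist"); save(c,"w3.png");s=read_camera("scene")
cv2.imwrite("pics/c4.png",cv2.vconcat([cv2.resize(c["frame"][60:320,120:480,::-1],(720,360)),cv2.resize(s["frame"][80:200,320:500,::-1],(720,240))]))
# where the TCP would be in each view
P=np.array(get_obs()["tool_pos"]); print(proj(c,[P,P+[0,0,.019]]),proj(s,[P,P+[0,0,.019]]))
```

```text
[[279.82320888 239.72371874]
 [279.71064661 250.90443969]] [[389.95127151 135.07904059]
 [391.52120314 129.70691837]]
```

View pics/c4.png

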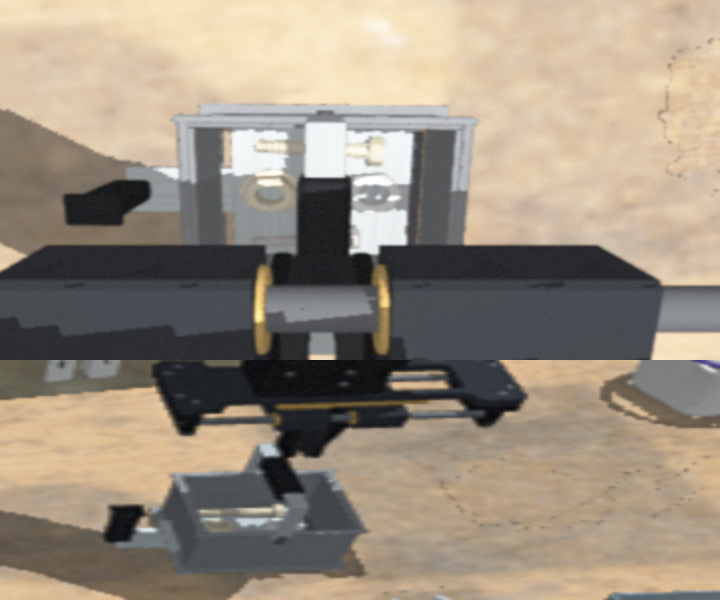

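Run:
```python
from h import *
s=read_camera("scene");w=read_camera("wrist")
o=get_obs();P=o["tool_pos"];R=__import__("scipy.spatial.transform",fromlist=["x"]).Rotation.from_euler("xyz",o["tool_rot"],degrees=True).as_matrix()
print(P,o["grip_width"])
def crop(c,x0,y0,wd,hg,k,pts,cols):
    f=cv2.resize(c["frame"][y0:y0+hg,x0:x0+wd,::-1],None,fx=k,fy=k,interpolation=cv2.INTER_CUBIC)
    for p,col in zip(pts,cols):
        u=proj(c,p)[0]; q=tuple(int(v) for v in ((u-[x0,y0]+.5)*k)); cv2.circle(f,q,3,col,-1)
    return f
tip=P; pts=[P,P-.019*R[:,2],P+R[:,0]*.0095,P-R[:,0]*.0095]
cols=[(0,0,255),(0,255,0),(255,0,0),(0,255,255)]
y=np.radians(-9);ax=np.array([np.cos(y),np.sin(y),0]);B=np.array([.544,.2295,.129])
pts+= [B+.03*ax,B-.03*ax]; cols+=[(255,0,255)]*2
a=crop(s,345,95,80,100,5,pts,cols); b=crop(w,200,130,160,200,2.5,pts,cols)
h=max(a.shape[0],b.shape[0]); im=np.zeros((h,a.shape[1]+b.shape[1],3),np.uint8); im[:a.shape[0],:a.shape[1]]=a; im[:b.shape[0],a.shape[1]:]=b
cv2.imwrite("pics/c5.png",im); print(im.shape)
```

```text
[0.54354094 0.22942831 0.13058384] 0.0050243369915785475
(500, 800, 3)
```

View pics/c5.png

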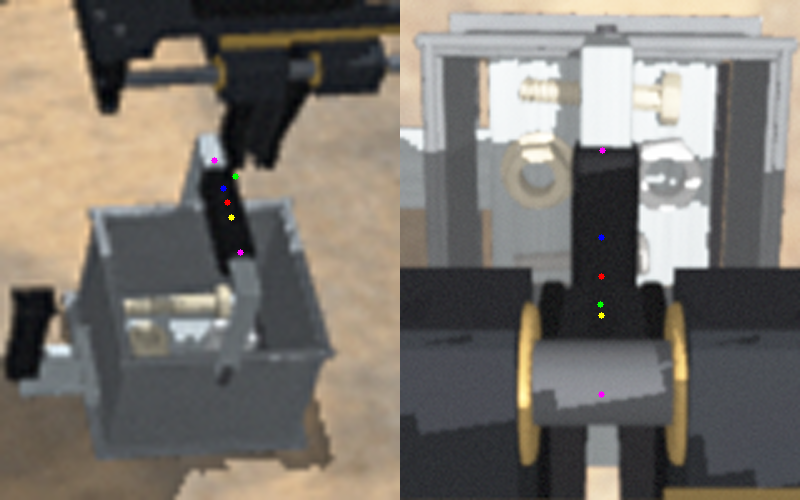

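The marks projected for the bar land on it, but the real fingertips show about 28 mm above the reported TCP: tips at (262,165) in the left crop, against a mark at (227,203). So the fingers closed just above the bar. I'll open and go lower, watching the force.

{"op": "play_rows", "data": {"steps": [[[0,0,0,0,0,0,0.05],[0,0,0,0,0,0,0.05],[0,0,0,0,0,0,0.05],[0,0,0.015,0,0,0,0.05],[0,0,0.015,0,0,0,0.05],[0,0,0.015,0,0,0,0.05],[0,0,0.01,0,0,0,0.05],[0,0,0,0,0,0,0.05]]]}}

```text
time_s: 8.85
tool_pos: [0.5424, 0.2289, 0.0737]
tool_rot: [-179.9, -0.2, 171.3]
force: [0.1, -0.4, 0.1]
grip_width: 0.0493
grasp_force: 0.0
```

{"op": "play_rows", "data": {"steps": [[[0,0,0,0,0,0,0.025],[0,0,0,0,0,0,0.005],[0,0,0,0,0,0,0.005],[0,0,0,0,0,0,0.005],[0,0,0,0,0,0,0.005],[0,0,0,0,0,0,0.005]]]}}

```text
time_s: 9.45
tool_pos: [0.544, 0.2298, 0.0763]
tool_rot: [180.0, 0.0, 171.2]
force: [-0.3, -0.2, 1.1]
grip_width: 0.0155
grasp_force: 40.0
```

Now it is gripped (15.5 mm, 40 N). I'll lift and work out the stand pose.

{"op": "play_rows", "data": {"steps": [[[0,0,-0.005,0,0,0,0.005],[0,0,-0.01,0,0,0,0.005],[0,0,-0.015,0,0,0,0.005],[0,0,-0.02,0,0,0,0.005],[0,0,-0.03,0,0,0,0.005],[0,0,-0.03,0,0,0,0.005],[0,0,-0.03,0,0,0,0.005],[0,0,-0.03,0,0,0,0.005],[0,0,-0.02,0,0,0,0.005],[0,0,-0.01,0,0,0,0.005]]]}}

```text
time_s: 10.45
tool_pos: [0.5442, 0.2306, 0.2789]
tool_rot: [179.9, 0.2, 171.3]
force: [0.6, 0.0, -7.5]
grip_width: 0.0155
grasp_force: 40.0
```

Run:
```python
from h import *
t=read_camera("top");s=read_camera("scene")
q=np.array([(68,144),(479,74),(557,388),(129,466)])/4+[290,180]-.5+.125
p=np.array([atz(t,u,.13) for u in q]);print(p.round(4),p.mean(0))
d=np.linalg.norm(p-np.roll(p,-1,0),axis=1);print(d, np.degrees(np.arctan2(*(p[0]-p[3])[[1,0]])),np.degrees(np.arctan2(*(p[1]-p[2])[[1,0]])),np.degrees(np.arctan2(*(p[0]-p[1])[[1,0]]))-90,np.degrees(np.arctan2(*(p[3]-p[2])[[1,0]]))-90)
g=cv2.cvtColor(s["frame"],cv2.COLOR_RGB2GRAY).astype(float)
for n,P in enumerate(p):
    u=proj(s,P)[0]; x,y=np.round(u).astype(int); print(n,u.round(1)); 
    w=g[y-8:y+9,x-8:x+9]; yy,xx=np.unravel_index(w.argmax(),w.shape); print("  bright at",xx+x-8,yy+y-8,w.max())
# bin in hand check
o=get_obs();print(o["tool_pos"],o["tool_rot"],o["force"],o["wrist_torque"],o["grip_width"])
f=s["frame"][70:270,120:440,::-1]; cv2.imwrite("pics/c6.png",cv2.resize(f,None,fx=2.5,fy=2.5,interpolation=cv2.INTER_CUBIC))
```

```text
[[ 0.6221 -0.1113  0.13  ]
 [ 0.6562 -0.3342  0.13  ]
 [ 0.4883 -0.3601  0.13  ]
 [ 0.4534 -0.137   0.13  ]] [ 0.55497565 -0.23564211  0.13      ]
[0.22550197 0.16987906 0.22575527 0.17062019] 8.678742318796479 8.763672287833408 8.699465245433146 8.887587074968124
0 [259.2 187. ]
  bright at 260 187 221.0
1 [160.9 218.9]
  bright at 163 218 213.0
2 [143.5 161.5]
  bright at 145 161 215.0
3 [234.8 134.2]
  bright at 236 134 209.0
[0.54416701 0.23033572 0.27761612] [1.79932826e+02 1.27098098e-01 1.71265519e+02] [ 0.47199182  0.82396355 -7.81196657] [ 0.16592482 -0.11435841  0.01177827] 0.015798302819834718
```

View pics/c6.png

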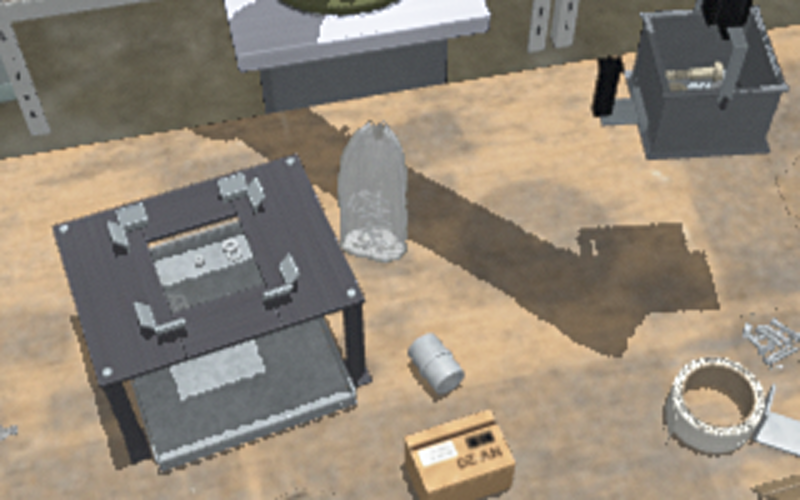

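The bin hangs level in the hand (upper right), and the stand screws agree between the two views. Stand centre is about (0.555, -0.235), yaw 8.75°. I'll carry the bin round the bag on its far side.

{"op": "play_rows", "data": {"steps": [[[-0.0083,-0.013,-0.002,0,0,0,0.005],[-0.0153,-0.023,-0.002,0,0,0,0.005],[-0.0153,-0.023,-0.002,0,0,0,0.005],[-0.0153,-0.023,-0.002,0,0,0,0.005],[-0.0153,-0.023,-0.002,0,0,0,0.005],[-0.0153,-0.023,-0.002,0,0,0,0.005],[-0.0153,-0.023,-0.002,0,0,0,0.005],[-0.0153,-0.023,-0.002,0,0,0,0.005],[-0.0153,-0.023,-0.002,0,0,0,0.005],[-0.0153,-0.023,-0.002,0,0,0,0.005],[-0.0073,-0.01,0,0,0,0,0.005]]]}}

```text
time_s: 11.65
tool_pos: [0.6611, -0.0271, 0.2937]
tool_rot: [-179.8, -0.1, 170.9]
force: [0.2, -0.8, -8.0]
grip_width: 0.0158
grasp_force: 40.0
```

{"op": "play_rows", "data": {"steps": [[[0,0,0,0,0,-0.03,0.005],[0,0,0,0,0,-0.055,0.005],[0,0,0,0,0,-0.055,0.005],[0,0,0,0,0,-0.055,0.005],[0,0,0,0,0,-0.055,0.005],[0,0,0,0,0,-0.055,0.005],[0,0,0,0,0,0,0.005]]]}}

```text
time_s: 12.35
tool_pos: [0.6593, -0.0189, 0.2955]
tool_rot: [179.9, -0.1, -171.0]
force: [0.4, 0.7, -7.7]
grip_width: 0.0155
grasp_force: 40.0
```

{"op": "play_rows", "data": {"steps": [[[0.007,-0.01,0,0,0,0,0.005],[0.0136,-0.0196,0,0,0,0,0.005],[0.0136,-0.0196,0,0,0,0,0.005],[0.0136,-0.0196,0,0,0,0,0.005],[0.0136,-0.0196,0,0,0,0,0.005],[0.0136,-0.0196,0,0,0,0,0.005],[0.0136,-0.0196,0,0,0,0,0.005],[0.0136,-0.0196,0,0,0,0,0.005],[0.0136,-0.0196,0,0,0,0,0.005],[0.0136,-0.0196,0,0,0,0,0.005],[0.0066,-0.0096,0,0,0,0,0.005],[0,0,0,0,0,0,0.005]]]}}

```text
time_s: 13.55
tool_pos: [0.5547, -0.2371, 0.2956]
tool_rot: [-180.0, -0.1, -171.5]
force: [-0.1, -0.0, -7.7]
grip_width: 0.0156
grasp_force: 40.0
```

{"op": "play_rows", "data": {"steps": [[[0,0,0.025,0,0,0,0.005],[0,0,0.025,0,0,0,0.005],[0,0,0,0,0,0,0.005],[0,0,0,0,0,0,0.005]]]}}

```text
time_s: 13.95
tool_pos: [0.556, -0.2336, 0.2464]
tool_rot: [180.0, 0.0, -171.2]
force: [0.3, 0.0, -7.0]
grip_width: 0.0161
grasp_force: 40.0
```

Run:
```python
from h import *
o=get_obs();P=o["tool_pos"];print(P,o["tool_rot"],o["force"],o["wrist_torque"],o["grip_width"])
s=read_camera("scene");t=read_camera("top");w=read_camera("wrist")
for n,c in(("s",s),("t",t),("w",w)): np.savez(n+"2.npz",view=c["view"],intrinsics=c["intrinsics"],frame=c["frame"])
def crop(c,x0,y0,wd,hg,k,pts,cols):
    f=cv2.resize(c["frame"][y0:y0+hg,x0:x0+wd,::-1],None,fx=k,fy=k,interpolation=cv2.INTER_CUBIC)
    for u,col in zip(proj(c,pts),cols):
        q=tuple(int(v) for v in ((u-[x0,y0]+.5)*k)); cv2.circle(f,q,2,col,-1)
    return f
a=np.radians(8.75);R=np.array([[np.cos(a),-np.sin(a),0],[np.sin(a),np.cos(a),0],[0,0,1]])
S=np.array([.555,-.2345,.13]); B=np.r_[P[:2],P[2]-.0763]
pts=[S+R@[x,y,0] for x in(-.06,.06) for y in(-.06,.06)]+[B+R@[x,y,0] for x in(-.056,.056) for y in(-.056,.056)]+[B+R@[x,y,.075] for x in(-.05,.05) for y in(-.05,.05)]+[B+R@[0,-.084,.066]]+[S+R@[x,y,0] for x in(-.095,.095) for y in(-.122,.122)]
cols=[(0,0,255)]*4+[(0,255,0)]*4+[(255,0,255)]*5+[(0,255,255)]*4
A=crop(s,130,90,150,170,2.6,pts,cols);Bm=crop(t,290,180,150,170,2.6,pts,cols)
cv2.imwrite("pics/c7.png",cv2.hconcat([A,Bm]));print(B)
```

```text
[ 0.55600287 -0.23359108  0.2464194 ] [ 1.79958701e+02  4.00616847e-03 -1.71152473e+02] [ 0.3297155   0.00975344 -7.00423687] [ 0.13664683 -0.17833068  0.00680129] 0.016072778111094425
[ 0.55600287 -0.23359108  0.1701194 ]
```

View pics/c7.png

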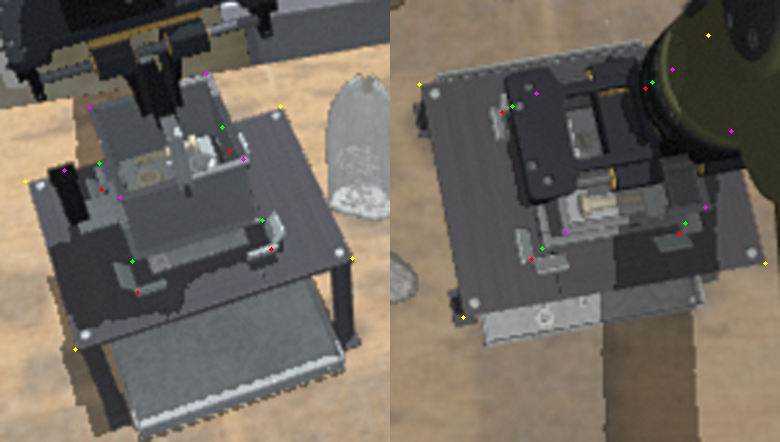

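The projected stand and bin outlines (dots) lie within a few mm of the picture in both views, and the latch post is at (64,170) as expected. I'll lower slowly, watching the force.

{"op": "play_rows", "data": {"steps": [[[0,0,0.01,0,0,0,0.005],[0,0,0.01,0,0,0,0.005],[0,0,0.004,0,0,0,0.005],[0,0,0.004,0,0,0,0.005],[0,0,0,0,0,0,0.005]]]}}

```text
time_s: 14.6
tool_pos: [0.5551, -0.2354, 0.2172]
tool_rot: [180.0, -0.1, -171.3]
force: [0.3, 0.1, -7.7]
grip_width: 0.0156
grasp_force: 40.0
```

{"op": "play_rows", "data": {"steps": [[[0,0,0.003,0,0,0,0.005],[0,0,0.003,0,0,0,0.005],[0,0,0.002,0,0,0,0.005],[0,0,0,0,0,0,0.005]]]}}

```text
time_s: 15.0
tool_pos: [0.5554, -0.2354, 0.2097]
tool_rot: [180.0, -0.0, -171.3]
force: [1.1, -0.8, -7.0]
grip_width: 0.0158
grasp_force: 40.0
```

{"op": "play_rows", "data": {"steps": [[[0,0,0.002,0,0,0,0.005],[0,0,0.001,0,0,0,0.005],[0,0,0.001,0,0,0,0.005],[0,0,0,0,0,0,0.005]]]}}

```text
time_s: 15.4
tool_pos: [0.5556, -0.2353, 0.2064]
tool_rot: [-180.0, 0.0, -171.3]
force: [-0.4, 1.1, -5.3]
grip_width: 0.0154
grasp_force: 40.0
```

{"op": "play_rows", "data": {"steps": [[[0,0,0.001,0,0,0,0.005],[0,0,0.001,0,0,0,0.005],[0,0,0,0,0,0,0.005]]]}}

```text
time_s: 15.7
tool_pos: [0.5556, -0.2354, 0.2063]
tool_rot: [-179.9, 0.0, -171.3]
force: [-4.6, 2.0, 7.1]
grip_width: 0.0155
grasp_force: 40.0
```

It seated at exactly the expected height. I'll release it, rise and check.

{"op": "play_rows", "data": {"steps": [[[0,0,0,0,0,0,0.02],[0,0,0,0,0,0,0.04],[0,0,0,0,0,0,0.04],[0,0,0,0,0,0,0.04],[0,0,-0.01,0,0,0,0.04],[0,0,-0.03,0,0,0,0.04],[0,0,-0.04,0,0,0,0.04],[0,0,-0.04,0,0,0,0.04],[0,0,-0.03,0,0,0,0.04],[0,0,0,0,0,0,0.04]]]}}

```text
time_s: 16.7
tool_pos: [0.5577, -0.2347, 0.3593]
tool_rot: [-179.8, 0.4, -171.3]
force: [-0.4, 0.2, -0.3]
grip_width: 0.0399
grasp_force: 0.0
```

Run:
```python
from h import *
o=get_obs();P=o["tool_pos"];print(P,o["tool_rot"],o["grip_width"])
s=read_camera("scene");t=read_camera("top");w=read_camera("wrist")
def crop(c,x0,y0,wd,hg,k,pts,cols):
    f=cv2.resize(c["frame"][y0:y0+hg,x0:x0+wd,::-1],None,fx=k,fy=k,interpolation=cv2.INTER_CUBIC)
    for u,col in zip(proj(c,pts),cols):
        q=tuple(int(v) for v in ((u-[x0,y0]+.5)*k)); cv2.circle(f,q,2,col,-1)
    return f
a=np.radians(8.75);R=np.array([[np.cos(a),-np.sin(a),0],[np.sin(a),np.cos(a),0],[0,0,1]])
B=np.array([.5555,-.2353,.13])
pts=[B+R@[x,y,0] for x in(-.056,.056) for y in(-.056,.056)]+[B+R@[x,y,.075] for x in(-.05,.05) for y in(-.05,.05)]+[B+R@[x,-.084+y,.066] for x in(-.009,.009) for y in(-.011,.011)]
cols=[(0,255,0)]*4+[(255,0,255)]*4+[(0,255,255)]*4
A=crop(s,140,100,130,140,3,pts,cols);Bm=crop(w,190,60,180,190,2.21,pts,cols)
h=min(A.shape[0],Bm.shape[0])
cv2.imwrite("pics/c8.png",cv2.hconcat([A[:h],Bm[:h]]));print(B,B+R@[0,-.084,.048])
for n in("scene","wrist","top"):
  for q in silhouettes(n,"latch_post")[:2]:
    ys,xs=np.nonzero(q["pixels"]);print(n,q["p"],q["extent"],xs.mean(),ys.mean(),proj({"scene":s,"wrist":w,"top":t}[n],B+R@[0,-.084,.05]))
```

```text
[ 0.55768952 -0.23470537  0.35925825] [-179.83880549    0.40673162 -171.25794622] 0.039870020657813275
[ 0.5555 -0.2353  0.13  ] [ 0.56827836 -0.31832237  0.178     ]
scene 0.9 [154.5, 165.1, 178.5, 190.5] 163.51282051282053 177.79772079772079 [[159.64473337 171.71534846]]
wrist 0.95 [184.8, 167.5, 245.4, 197.1] 211.51020408163265 183.18197278911563 [[200.76936525 187.35680387]]
wrist 0.52 [184.4, 131.7, 336.6, 259.9] 274.30033250207816 188.24571903574397 [[200.76936525 187.35680387]]
top 0.66 [405.9, 235.0, 422.0, 246.0] 412.4 239.98823529411766 [[412.64143993 234.98729712]]
```

View pics/c8.png

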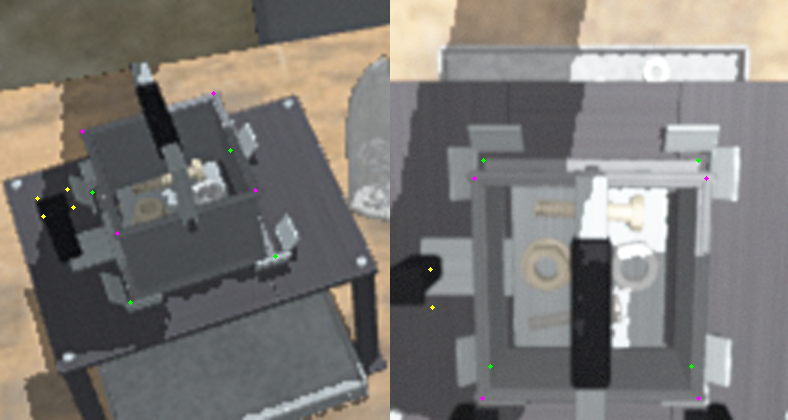

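The bin sits square and flat between the guides: its rim matches the projection in both views, the parts are inside, and the post cap is near (57,203) in the left crop. I'll move over the latch post and turn 90°.

{"op": "play_rows", "data": {"steps": [[[0.0008,-0.028,0,0,0,0,0.06],[0.0008,-0.028,0,0,0,0.1428,0.06]]]}}

```text
time_s: 17.2
tool_pos: [0.5623, -0.291, 0.3533]
tool_rot: [-180.0, -0.1, -179.5]
force: [-0.3, 0.0, 0.1]
grip_width: 0.0491
grasp_force: 0.0
```

{"op": "play_rows", "data": {"steps": [[[0.0,-0.028,0,0,0,0.1428,0.06],[0,0,0,0,0,0.1428,0.06],[0,0,0,0,0,0.1428,0.06],[0,0,0,0,0,0.1428,0.06],[0,0,0,0,0,0.1428,0.06],[0,0,0,0,0,0.1428,0.06],[0,0,0,0,0,0.1428,0.06],[0,0,0,0,0,0.1428,0.06],[0,0,0,0,0,0.1428,0.06],[0,0,0,0,0,0.1428,0.06],[0,0,0,0,0,0,0.06],[0,0,0,0,0,0,0.06]]]}}

```text
time_s: 18.4
tool_pos: [0.5625, -0.319, 0.3534]
tool_rot: [-179.9, -0.0, 98.9]
force: [-0.2, -1.1, 0.3]
grip_width: 0.06
grasp_force: 0.0
```

Run:
```python
from h import *
o=get_obs();P=o["tool_pos"];print(P,o["tool_rot"],o["grip_width"])
w=read_camera("wrist");save(w,"w9.png");t=read_camera("top");s=read_camera("scene")
a=np.radians(8.75);R=np.array([[np.cos(a),-np.sin(a),0],[np.sin(a),np.cos(a),0],[0,0,1]])
B=np.array([.5555,-.2353,.13])
for n,c in(("wrist",w),("top",t),("scene",s)):
  q=silhouettes(n,"latch_post")
  for q in q[:1]:
    ys,xs=np.nonzero(q["pixels"]);print(n,q["p"],np.round(q["extent"],1))
  caps=proj(c,[B+R@[x,-.084+y,z] for z in(.066,) for x in(-.009,.009) for y in(-.011,.011)]); base=proj(c,[B+R@[x,-.084+y,.01] for x in(-.007,.007) for y in(-.009,.009)]); print(" proj cap",caps.round(1).tolist(),"base",base.round(1).tolist())
  al=np.r_[caps,base]; x0,y0=al.min(0).astype(int)-14; x1,y1=al.max(0).astype(int)+14
  m=(c["frame"][y0:y1,x0:x1].max(2)<45).astype(np.uint8); 
  if n!="top":
   print(x0,y0)
   for r in m[::2]: print("".join("#" if v else "." for v in r))
```

```text
[ 0.5624741  -0.31898499  0.35339128] [-1.79939182e+02 -2.57561204e-02  9.89104865e+01] 0.060005557746934945
wrist 0.62 [272.3 142.2 298.5 204.4]
 proj cap [[277.5, 202.5], [277.6, 181.0], [295.2, 202.5], [295.5, 181.1]] base [[279.7, 190.6], [279.8, 175.3], [291.7, 190.7], [291.9, 175.3]]
263 161
..............................................
..............................................
..............................................
..............................................
..............................................
..............................................
..............................................
..............................................
..............................................
..............................................
..................#########...................
..................##########..................
.........................#....................
..............................................
..............................................
..............................................
..............................................
..
[... 1379 characters left out ...]
..........
...............###########...................
................##########...................
..................#########..................
..................##########.................
...................#########.................
....................#########................
.....................########................
......................########...............
.......................###...................
.............................................
.............................................
.............................................
.............................................
.............................................
.............................................
```

The cap is at columns 278–294 in the wrist view (projected 277–295), so a 5.8 mm shift along tool y centres the grip. Then I'll descend.

{"op": "play_rows", "data": {"steps": [[[-0.001,0.0058,0.03,0,0,0,0.05],[0,0,0.04,0,0,0,0.05],[0,0,0.04,0,0,0,0.05],[0,0,0.04,0,0,0,0.05],[0,0,0.02,0,0,0,0.05],[0,0,0.02,0,0,0,0.05],[0,0,0.015,0,0,0,0.05],[0,0,0.01,0,0,0,0.05],[0,0,0.004,0,0,0,0.05],[0,0,0,0,0,0,0.05],[0,0,0,0,0,0,0.05]]]}}

```text
time_s: 19.8
tool_pos: [0.5693, -0.3192, 0.136]
tool_rot: [179.9, 0.1, 98.7]
force: [-0.1, 0.0, 1.0]
grip_width: 0.05
grasp_force: 0.0
```

Run:
```python
from h import *
w=read_camera("wrist");save(w,"w10.png")
g=w["frame"].max(2)[150:290:4,180:380:2]
for r in g: print("".join("#" if v<45 else ("+" if v<100 else ".") for v in r))
```

```text
++++++++++.................................................................................+++++++++
++++++++++.................................................................................+++++++++
++++++++++................................................................................++++++++++
++++++++++................................................................................++++++++++
+++++++++++..............................................................................+++++++++++
+++++++++++++++..........................................................................+++++++++++
++++++++++..................................................................................++++++++
++++++.......................................................................................+++++++
+++.............................................................................................++++
....................................................................................................
..................................+.......................................................
[... 1734 characters left out ...]
+++################+++++++++++++++++##############+++++++++++++++++++++################+++++++
++++++++++++++++++++++++++++++++++++++++++++++++++++++++++++++++++++++++++++++++++++++++++++++++++++
....................................................................................................
....................................................................................................
....................................................................................................
....................................................................................................
....................................................................................................
```

The post is centred between the fingers. I'll close and draw.

{"op": "play_rows", "data": {"steps": [[[0,0,0,0,0,0,0.025],[0,0,0,0,0,0,0.005],[0,0,0,0,0,0,0.005],[0,0,0,0,0,0,0.005],[0,0,0,0,0,0,0.005],[0,0,0,0,0,0,0.005]]], "force": 35}}

```text
time_s: 20.45
tool_pos: [0.5683, -0.3192, 0.135]
tool_rot: [-180.0, 0.0, 98.7]
force: [-0.9, -0.6, 0.9]
grip_width: 0.0167
grasp_force: 35.6
```

{"op": "play_rows", "data": {"steps": [[[-0.002,0,0,0,0,0,0.005],[-0.003,0,0,0,0,0,0.005],[-0.003,0,0,0,0,0,0.005],[-0.003,0,0,0,0,0,0.005],[0,0,0,0,0,0,0.005]]]}}

```text
time_s: 20.95
tool_pos: [0.5708, -0.3303, 0.135]
tool_rot: [180.0, 0.0, 98.7]
force: [-1.0, 3.5, 0.6]
grip_width: 0.0162
grasp_force: 35.8
```

{"op": "play_rows", "data": {"steps": [[[-0.003,0,0,0,0,0,0.005],[-0.003,0,0,0,0,0,0.005],[-0.003,0,0,0,0,0,0.005],[0,0,0,0,0,0,0.005]]]}}

```text
time_s: 21.35
tool_pos: [0.5718, -0.3383, 0.1349]
tool_rot: [180.0, -0.1, 98.7]
force: [-0.8, 6.2, 0.5]
grip_width: 0.0164
grasp_force: 35.8
```

{"op": "play_rows", "data": {"steps": [[[-0.002,0,0,0,0,0,0.005],[-0.002,0,0,0,0,0,0.005],[0,0,0,0,0,0,0.005]]]}}

```text
time_s: 21.65
tool_pos: [0.5719, -0.3396, 0.1339]
tool_rot: [-179.9, -0.3, 98.8]
force: [0.0, 8.3, -1.9]
grip_width: 0.0165
grasp_force: 36.3
```

{"op": "play_rows", "data": {"steps": [[[-0.002,0,0,0,0,0,0.005],[-0.002,0,0,0,0,0,0.005],[0,0,0,0,0,0,0.005]]]}}

```text
time_s: 21.95
tool_pos: [0.5721, -0.341, 0.1328]
tool_rot: [-179.8, -0.5, 98.9]
force: [-1.6, 11.8, -3.6]
grip_width: 0.0164
grasp_force: 37.1
```

Run:
```python
from h import *
o=get_obs();print(o["tool_pos"],o["force"],o["wrist_torque"])
cs={n:read_camera(n) for n in("scene","top","wrist")}
for n,c in cs.items():
  for k in("long_bolt","short_bolt","plain_nut","flange_nut","bin","tray"):
    for q in silhouettes(n,k)[:1]:
        ys,xs=np.nonzero(q["pixels"]);u=(xs.mean(),ys.mean());print(n,k,round(q["p"],2),np.round(u),atz(c,u,.01).round(3),atz(c,u,.15)[:2].round(3))
```

```text
[ 0.57208424 -0.34095224  0.13279778] [-1.60795554 11.84880344 -3.58345958] [ 2.5788172   0.26914864 -0.09837156]
scene long_bolt 0.56 [194. 161.] [ 0.412 -0.25   0.01 ] [ 0.53  -0.243]
scene plain_nut 0.53 [206. 164.] [ 0.43 -0.22  0.01] [ 0.545 -0.217]
scene flange_nut 0.6 [188. 171.] [ 0.443 -0.271  0.01 ] [ 0.556 -0.261]
scene bin 0.83 [195. 164.] [ 0.425 -0.25   0.01 ] [ 0.541 -0.243]
scene tray 0.65 [217. 227.] [ 0.629 -0.223  0.01 ] [ 0.715 -0.22 ]
top short_bolt 0.56 [368. 233.] [ 0.601 -0.266  0.01 ] [ 0.579 -0.236]
top plain_nut 0.54 [362. 246.] [ 0.569 -0.247  0.01 ] [ 0.551 -0.221]
top flange_nut 0.4 [378. 244.] [ 0.574 -0.287  0.01 ] [ 0.556 -0.255]
top bin 0.83 [377. 240.] [ 0.582 -0.285  0.01 ] [ 0.563 -0.253]
top tray 0.95 [364. 280.] [ 0.49  -0.247  0.01 ] [ 0.484 -0.22 ]
wrist long_bolt 0.7 [216.  49.] [ 0.499 -0.223  0.01 ] [ 0.527 -0.247]
wrist short_bolt 0.71 [329.  53.] [ 0.593 -0.211  0.01 ] [ 0.58 -0.24]
wrist plain_nut 0.8 [275.  10.] [ 0.543 -0.186  0.01 ] [ 0.552 -0.226]
wrist flange_nut 0.61 [276.  91.] [ 0.553 -0.248  0.01 ] [ 0.558 -0.261]
wrist bin 0.74 [282.  98.] [ 0.56  -0.253  0.01 ] [ 0.561 -0.264]
wrist tray 0.53 [201. 112.] [ 0.492 -0.276  0.01 ] [ 0.523 -0.276]
```

Run:
```python
from h import *
w=read_camera("wrist");save(w,"w11.png")
a=np.radians(8.75);R=np.array([[np.cos(a),-np.sin(a),0],[np.sin(a),np.cos(a),0],[0,0,1]])
B=np.array([.5555,-.2353,.13])
f0=cv2.imread("pics/w10.png").max(2);f1=w["frame"].max(2)
for x in(-.05,0,.05):
  for y,z in((-.05,.075),(-.056,.003),(.05,.075),(-.084,.066)): print(x,y,z,proj(w,B+R@[x,y,z]).round(1))
for col in(240,320):
  print(col);print("old",f0[60:260:2,col].tolist());print("new",f1[60:260:2,col].tolist())
g=f1[150:290:4,180:380:2]
for r in g: print("".join("#" if v<45 else ("+" if v<100 else ".") for v in r))
s=read_camera("scene"); g=s["frame"].max(2)[150:205,140:185]
for r in g[::2]: print("".join("#" if v<45 else ("+" if v<100 else ".") for v in r))
```

```text
-0.05 -0.05 0.075 [[135.7 148.5]]
-0.05 -0.056 0.003 [[188.9 152.2]]
-0.05 0.05 0.075 [[ 103.6 -208.2]]
-0.05 -0.084 0.066 [[152.6 234.4]]
0 -0.05 0.075 [[278.8 149. ]]
0 -0.056 0.003 [[279.9 152.5]]
0 0.05 0.075 [[ 279.4 -208.2]]
0 -0.084 0.066 [[278.8 234.9]]
0.05 -0.05 0.075 [[422.2 149.5]]
0.05 -0.056 0.003 [[371.1 152.8]]
0.05 0.05 0.075 [[ 455.7 -208.1]]
0.05 -0.084 0.066 [[405.3 235.4]]
240
old [40, 37, 30, 31, 28, 26, 26, 119, 248, 247, 246, 247, 247, 247, 244, 245, 246, 243, 171, 153, 158, 158, 156, 152, 151, 147, 149, 154, 157, 158, 155, 155, 151, 176, 204, 223, 247, 247, 248, 248, 245, 246, 245, 245, 246, 247, 246, 247, 248, 247, 248, 246, 240, 128, 118, 120, 96, 116, 104, 103, 103, 102, 105, 103, 104, 105, 102, 105, 102, 125, 184, 198, 178, 189, 198, 194, 179, 143, 76, 75, 70, 74, 77, 76, 72, 72, 74, 75, 73, 74, 73, 71, 72, 70, 73, 75, 78, 73, 74, 72]
new [244, 246, 245, 232, 185, 154, 145, 145, 146, 152, 149, 150, 151, 146, 148, 154, 152, 145, 148, 147, 201, 241, 240, 239, 238, 239, 239, 240, 240, 240, 240, 242, 239, 236, 179, 116, 126, 127, 125, 115, 120, 106, 108, 110,
[... 5329 characters left out ...]
....+.....
+++++++++++++++++.+++++++###+.+++......+.....
++++++++++++++++++++#########...............+
+++++++++++++################+........+++++++
+++++++#################++++##+........++++++
+#########################.+##+.........+++++
########################+...............+++++
###################++............+++++...++++
##############+............++++++..++++++++++
#######++.++++++....++++++.+++++......+++++++
++........+++++++++++++++++++.++++......+++++
...........+++++++++++++++++++++++.......++++
............++++++++++++++++++.++.++......+++
....++......++++++++++++++++++++..+++........
+....+.......+++++++++++++++++++.+..++++++...
+++.++++.....++++++++++++++++++.+++.+++++++++
```

Run:
```python
from h import *
w=read_camera("wrist");o=get_obs();print(o["tool_pos"],o["tool_rot"],o["force"])
a=np.radians(8.75);R=np.array([[np.cos(a),-np.sin(a),0],[np.sin(a),np.cos(a),0],[0,0,1]])
B=np.array([.5555,-.2353,.13])
T1=o["tool_pos"]; T0=np.array([.5693,-.3192,.136])
print("slide along bin -y of tool",(R.T@(T1-T0)))
for d in(0,.003,.006,.009): 
    print(d,"now",proj(w,[B+R@[0,-.05-d,.075],B+R@[0,-.046-d,.075],B+R@[0,.05-d,.012]]).round(1).tolist(),"old",proj(w,[B+R@[0,-.05-d,.075]+T1-T0,B+R@[0,-.046-d,.075]+T1-T0]).round(1).tolist())
s=read_camera("scene")
for n in("scene","top"):
  q=silhouettes(n,"bin")[0];print(n,q["extent"])
# scene: rim profile; near lower-left edges
for d in (0,.005,.01):
  print(d,proj(s,[B+R@[x,y-d,.075] for x,y in((-.05,-.05),(.05,-.05),(.05,.05),(-.05,.05))]).round(1).tolist(), proj(s,[B+R@[.056,y-d,0] for y in(-.056,.056)]).round(1).tolist())
g=s["frame"].max(2)
for r in range(125,200,3): print(r,"".join("%x"%(v>>4) for v in g[r,140:235]))
```

```text
[ 0.57205011 -0.34083146  0.13290838] [-179.83477414   -0.53217171   98.93883455] [-1.61369588 12.17781219 -2.90763182]
slide along bin -y of tool [-0.00057255 -0.02179806 -0.00309162]
0 now [[278.8, 149.0], [278.8, 137.3], [280.4, -81.7]] old [[277.2, 208.0], [277.2, 197.4]]
0.003 now [[278.8, 157.7], [278.8, 146.1], [280.4, -74.0]] old [[277.2, 215.9], [277.2, 205.4]]
0.006 now [[278.7, 166.3], [278.8, 154.8], [280.4, -66.5]] old [[277.2, 223.6], [277.2, 213.3]]
0.009 now [[278.7, 174.7], [278.8, 163.4], [280.4, -59.0]] old [[277.2, 231.3], [277.2, 221.0]]
scene [155.1, 118.7, 231.3, 199.1]
top [337.4, 207.6, 428.3, 277.0]
0 [[166.9, 143.3], [178.7, 177.2], [224.5, 163.1], [210.6, 130.5]] [[183.2, 200.5], [231.3, 185.0]]
0.005 [[164.7, 144.0], [176.4, 178.0], [222.3, 163.8], [208.5, 131.1]] [[181.0, 201.2], [229.2, 185.7]]
0.01 [[162.4, 144.6], [174.0, 178.7], [220.0, 164.5], [206.3, 131.8]] [[178.7, 201.9], [227.1, 186.4]]
125 74101111112677776666777777775577666668ddaccccdbbbccddcccccbbbbccddddddddccddddddddddddddddddddd
128 1011111101158877777777766677777777767cccca9974438ccccccb
[... 1639 characters left out ...]

179 444444444434433322222222211017dc8767998765555555555555555555555555555555555555555555557bf8556ba
182 5444333222222221111111113443106dd87777655555555555555555555555555555555555555555555555579a6555a
185 222222111111111111111111013657cddc8777765555555555555555555555555555555555555555555559a878abecc
188 111111111111110111234777eeeeea99644333676555555555555555555555555555555755555555433336988755443
191 1111100111222336887877754455555668ba84345555555555555555555555555555565443333555556664333333333
194 34666777775333334333333334436666669cb7666655555455455555555555544333355666666666666666655676666
197 666666666675333333333333333336666668cb766666755555569854433333566666666666666666666666666666666
```

Run:
```python
from h import *
w=read_camera("wrist");o=get_obs();T1=o["tool_pos"];T0=np.array([.5693,-.3192,.136])
a=np.radians(8.75);R=np.array([[np.cos(a),-np.sin(a),0],[np.sin(a),np.cos(a),0],[0,0,1]]);B=np.array([.5555,-.2353,.13])
f0=cv2.imread("pics/w10.png").max(2);f1=w["frame"].max(2)
print("old",f0[205:262,280].tolist());print("new",f1[160:262,280].tolist())
inb=lambda P:(R.T@(P-B)).round(4)
for row in(228,230,234): print(row,"new",inb(atz(w,(280,row),.196)))
v=np.array(w["view"]).copy(); v[:3,3]=v[:3,3]-v[:3,:3]@(T0-T1); w0=dict(w);w0["view"]=v
for row in(230,234,236): print(row,"old",inb(atz(w0,(280,row),.196)))
print("tongue z~.005 rows: proj base y -.06,-.075,-.09,-.1", proj(w,[B+R@[0,y,.005] for y in(-.06,-.075,-.09,-.1)]).round(1).tolist())
print(f1[225,200:360:2].tolist())
```

```text
old [177, 185, 190, 199, 197, 193, 187, 179, 171, 158, 148, 155, 158, 159, 155, 157, 156, 155, 159, 155, 155, 154, 153, 156, 153, 144, 108, 54, 27, 29, 28, 24, 29, 30, 29, 26, 25, 26, 28, 26, 27, 30, 30, 23, 28, 29, 26, 33, 28, 28, 26, 29, 24, 29, 31, 29, 31]
new [183, 180, 184, 191, 193, 197, 191, 187, 182, 175, 162, 154, 203, 247, 249, 248, 248, 248, 247, 247, 248, 248, 247, 248, 248, 248, 247, 248, 248, 247, 247, 247, 247, 246, 247, 247, 248, 247, 247, 247, 246, 246, 247, 246, 247, 246, 247, 247, 246, 247, 246, 247, 246, 247, 233, 178, 153, 154, 154, 154, 158, 153, 154, 156, 155, 156, 153, 132, 74, 26, 19, 30, 28, 25, 29, 24, 27, 27, 23, 23, 24, 31, 29, 31, 26, 28, 30, 32, 31, 23, 30, 26, 23, 29, 31, 29, 30, 31, 34, 28, 27, 28]
228 new [ 0.0005 -0.0812  0.066 ]
230 new [ 0.0005 -0.082   0.066 ]
234 new [ 0.0005 -0.0836  0.066 ]
230 old [ 0.001  -0.0611  0.066 ]
234 old [ 0.001  -0.0628  0.066 ]
236 old [ 0.001  -0.0636  0.066 ]
tongue z~.005 rows: proj base y -.06,-.075,-.09,-.1 [[279.9, 160.2], [279.8, 187.4], [279.7, 213.6], [279.7, 230.6]]
[74, 71, 74, 70, 72, 76, 70, 73, 70, 73, 70, 72, 74, 72, 71, 69, 72, 72, 71, 72, 72, 70, 72, 73, 74, 71, 72, 91, 148, 151, 151, 149, 150, 152, 149, 145, 149, 151, 159, 156, 156, 157, 154, 150, 149, 151, 153, 155, 149, 152, 156, 157, 151, 146, 84, 71, 67, 71, 72, 72, 71, 72, 73, 75, 71, 72, 70, 73, 76, 72, 72, 71, 68, 73, 73, 71, 71, 73, 73, 70]
```

Force has risen to 12 N, the tool has dropped about 2 mm and the parts are still in the bin. The pull is high on the post and seems to be tipping the bin. I'll relieve the pull, release and re-measure.

{"op": "play_rows", "data": {"steps": [[[0.003,0,0,0,0,0,0.005],[0.003,0,0,0,0,0,0.005],[0,0,0,0,0,0,0.005],[0,0,0,0,0,0,0.03],[0,0,0,0,0,0,0.05],[0,0,0,0,0,0,0.05],[0,0,0,0,0,0,0.05]]]}}

```text
time_s: 24.05
tool_pos: [0.5718, -0.3423, 0.1352]
tool_rot: [180.0, 0.1, 98.6]
force: [-0.2, 0.3, -0.3]
grip_width: 0.0409
grasp_force: 0.0
```

```bash
cat > m.py <<'E'
from h import *
w=read_camera("wrist");o=get_obs();print(o["tool_pos"].round(4),o["tool_rot"].round(2),o["force"].round(1),o["grip_width"])
a=np.radians(8.75);R=np.array([[np.cos(a),-np.sin(a),0],[np.sin(a),np.cos(a),0],[0,0,1]]);B=np.array([.5555,-.2353,.13])
f1=w["frame"].max(2).astype(int); inb=lambda P:(R.T@(P-B)).round(4)
c=f1[:,280]; print(c[60:275:3].tolist())
e=np.nonzero((c[120:300]<45))[0]; r=e[0]+120 if len(e) else -1
print("post base edge row",r,"bin-frame y",inb(atz(w,(280,r),.135)))
c=f1[:,240]
for k in range(100,240):
    if c[k:k+6].min()>160 and c[k-3]<150 and c[k+6:k+25].min()<140:
        j=k+np.nonzero(c[k:]<150)[0][0]; print("rim rows",k,j,"outer y",inb(atz(w,(240,j),.205)))
for n in("wrist","top","scene"):
  if n!="wrist": cc=read_camera(n)
  else: cc=w
  for k in("long_bolt","short_bolt","plain_nut","flange_nut"):
    for q in silhouettes(n,k)[:1]:
        ys,xs=np.nonzero(q["pixels"]);u=(xs.mean(),ys.mean());print(n,k,round(q["p"],2),np.round(u),atz(cc,u,.01)[:2].round(3),atz(cc,u,.15)[:2].round(3))
E
python3 m.py
```

```text
[ 0.5718 -0.342   0.1351] [1.800e+02 6.000e-02 9.865e+01] [-0.5  0.   0.1] 0.044302097802348415
[149, 176, 160, 166, 164, 162, 141, 148, 145, 148, 148, 236, 242, 240, 183, 253, 251, 246, 186, 230, 240, 237, 135, 124, 124, 121, 102, 100, 188, 187, 183, 190, 178, 141, 157, 247, 250, 249, 249, 249, 249, 249, 248, 248, 248, 248, 248, 248, 248, 247, 247, 151, 154, 154, 154, 75, 25, 29, 27, 26, 26, 28, 29, 27, 26, 27, 33, 28, 31, 82, 108, 123]
post base edge row 226 bin-frame y [-0.0003 -0.0993  0.005 ]
rim rows 143 159 outer y [-0.0142 -0.0542  0.075 ]
rim rows 144 159 outer y [-0.0142 -0.0542  0.075 ]
rim rows 145 159 outer y [-0.0142 -0.0542  0.075 ]
wrist long_bolt 0.66 [218.  48.] [ 0.501 -0.224] [ 0.527 -0.247]
wrist short_bolt 0.58 [328.  49.] [ 0.592 -0.211] [ 0.579 -0.239]
wrist plain_nut 0.87 [275.   9.] [ 0.544 -0.188] [ 0.552 -0.226]
wrist flange_nut 0.65 [275.   8.] [ 0.543 -0.187] [ 0.552 -0.226]
top long_bolt 0.42 [272. 217.] [ 0.645 -0.036] [ 0.617 -0.039]
top short_bolt 0.42 [366. 234.] [ 0.599 -0.261] [ 0.577 -0.232]
top plain_nut 0.44 [361. 247.] [ 0.568 -0.245] [ 0.551 -0.219]
scene plain_nut 0.44 [208. 164.] [ 0.432 -0.217] [ 0.546 -0.215]
scene flange_nut 0.49 [188. 171.] [ 0.443 -0.271] [ 0.556 -0.26 ]
```

With the grip released, the bin sits flat and the latch is fully drawn (about 20 mm), but the floor is still up. The bin also slid about 2–4 mm towards -y. So the floor's free edge (82 mm in an 88 mm opening) is probably resting on the plate edge. I'll take the bar again and centre the bin.

{"op": "play_rows", "data": {"steps": [[[0,0,-0.01,0,0,0,0.05],[0,0,-0.03,0,0,0,0.05],[0,0,-0.045,0,0,0,0.05],[0,0,-0.045,0,0,0,0.05],[0,0,-0.045,0,0,0,0.05],[0,0,-0.045,0,0,0,0.05],[0.035,0,0,0,0,0,0.05],[0.035,0,0,0,0,0,0.05],[0.035,0,0,0,0,0,0.05],[0,0,0,0,0,-0.1428,0.05],[0,0,0,0,0,-0.1428,0.05],[0,0,0,0,0,-0.1428,0.05]]]}}

```text
time_s: 26.0
tool_pos: [0.5561, -0.2365, 0.3562]
tool_rot: [-180.0, 0.1, 123.6]
force: [-0.6, -0.4, -0.3]
grip_width: 0.0499
grasp_force: 0.0
```

{"op": "play_rows", "data": {"steps": [[[0,0,0,0,0,-0.1428,0.05],[0,0,0,0,0,-0.1428,0.05],[0,0,0,0,0,-0.1428,0.05],[0,0,0,0,0,-0.1428,0.05],[0,0,0,0,0,-0.1428,0.05],[0,0,0,0,0,-0.1428,0.05],[0,0,0,0,0,-0.1428,0.05],[0,0,0,0,0,-0.1428,0.05],[0,0,0,0,0,0,0.05],[0,0,0,0,0,0,0.05]]]}}

```text
time_s: 27.0
tool_pos: [0.5561, -0.2369, 0.3555]
tool_rot: [-180.0, 0.0, -171.5]
force: [-1.0, -0.7, 0.2]
grip_width: 0.0502
grasp_force: 0.0
```

Run:
```python
from h import *
w=read_camera("wrist");save(w,"w12.png");o=get_obs();print(o["tool_pos"].round(4),o["tool_rot"].round(2))
a=np.radians(8.75);R=np.array([[np.cos(a),-np.sin(a),0],[np.sin(a),np.cos(a),0],[0,0,1]]);B=np.array([.5555,-.2353,.13])
inb=lambda P:(R.T@(P-B)).round(4)
f=w["frame"].max(2).astype(int)
for nm,P in(("rimL",B+R@[0.02,-.05,.075]),("rimR",B+R@[.02,.05,.075])):
    u=proj(w,P)[0].round().astype(int); print(nm,u,f[u[1],u[0]-16:u[0]+17].tolist())
# guides & opening: profile along a row through centre on plate
for k in("long_bolt","short_bolt","plain_nut","flange_nut"):
    for q in silhouettes("wrist",k)[:2]:
        ys,xs=np.nonzero(q["pixels"]);u=(xs.mean(),ys.mean());print(k,round(q["p"],2),np.round(u),"bin-frame at z .02",inb(atz(w,u,.15)))
g=f[80:260:4,185:395:2]
for r in g: print("".join("%x"%(v>>4) for v in r))
```

```text
[ 0.5561 -0.237   0.3554] [-1.7998e+02  2.0000e-02 -1.7145e+02]
rimL [232 212] [76, 76, 79, 78, 80, 78, 84, 86, 90, 94, 101, 111, 113, 114, 119, 112, 118, 114, 100, 93, 93, 93, 94, 92, 93, 92, 90, 80, 82, 81, 102, 138, 148]
rimR [332 211] [87, 114, 108, 96, 89, 91, 90, 91, 89, 94, 113, 120, 114, 119, 114, 108, 94, 127, 172, 167, 153, 136, 119, 115, 120, 124, 130, 135, 129, 130, 132, 137, 131]
long_bolt 0.76 [283. 156.] bin-frame at z .02 [-0.0304  0.0014  0.02  ]
plain_nut 0.55 [299. 181.] bin-frame at z .02 [-0.0025  0.0195  0.02  ]
flange_nut 0.63 [260. 180.] bin-frame at z .02 [-0.004  -0.0254  0.02  ]
ffffffffffffffeea88888888899999999999999a99989eeeeeedddddddddcddddeeeeeeeeeeeeeeeeeeeeeffffffffffffffffff
ffffffffefeeeee77878888888888788888888888888888b9888b988aa988aa889bb889bb88abb88b87afeeeeeeeeefffffffffff
ffffffeeeeeeeee7899989999a999999999999999999cffefffeefefeeeeefffffeffeefffffffeffb7ceeeeeeeeeeeffffffffff
ffffffeeeeeeeee88999999999999999999999999999efffffffeeefeeeefffeeffeeeeffefffeeeed7ceeeefffffffffffffffff
eeeeeeedddddcc977888888898998888888888888889deeeeeffeeeddddedff
[... 3582 characters left out ...]
66311223222466666666666666666677adbbccea88878888887888888aca8acd
b444444454454454444544676666666666666666666533254334666666666666666666677aeb8888888888888787888888bca99bd
d54544444544444444444577777777777777777777778a9fc9987777777778878777787777de8888888888888778888888cda99bd
e54454444444211124444444445454555768888888888beeeb98888787877777777788888877676611115888877888a988dfb99bd
e77effa77542111122222244444444546888888888888999999878777888778778778887785222222121147887778fff98efb98bd
e9789887862111122222224444444446787877888777899999988888888888878877888788422222211111378877888888efc98ac
eddeeeee92112122222222beeedddddddddddeeeeeefc999999eeeeeeeeeeeeeeeeeeeeeee62221222111114deeeddeeeeeeeab9a
```

The guides' midline is near column 283 and the bin's midline near 280.5, so the bin sits about 2.5 mm towards -y. I'll grip the bar and nudge it to +y.

{"op": "play_rows", "data": {"steps": [[[0,0,0.03,0,0,0,0.05],[0,0,0.04,0,0,0,0.05],[0,0,0.04,0,0,0,0.05],[0,0,0.02,0,0,0,0.05],[0,0,0.013,0,0,0,0.05],[0,0,0.005,0,0,0,0.05],[0,0,0,0,0,0,0.025],[0,0,0,0,0,0,0.005],[0,0,0,0,0,0,0.005],[0,0,0,0,0,0,0.005],[0,0,0,0,0,0,0.005]]]}}

```text
time_s: 28.35
tool_pos: [0.5564, -0.237, 0.2076]
tool_rot: [-180.0, 0.0, -171.3]
force: [0.5, -0.7, 0.1]
grip_width: 0.018
grasp_force: 0.0
```

{"op": "play_rows", "data": {"steps": [[[0,0.001,0,0,0,0,0.005],[0,0.001,0,0,0,0,0.005],[0,0.001,0,0,0,0,0.005],[0,0,0,0,0,0,0.005],[0,0,0,0,0,0,0.005]]]}}

```text
time_s: 28.85
tool_pos: [0.5557, -0.2351, 0.2075]
tool_rot: [-179.9, 0.0, -171.3]
force: [0.6, -5.4, 3.8]
grip_width: 0.0157
grasp_force: 35.0
```

```bash
python3 m.py | tail -12; python3 -c "
from h import *
w=read_camera('wrist');print(w['frame'].mean((0,1)))
f=w['frame'].max(2)[60:240:5,150:410:3]
for r in f: print(''.join('%x'%(v>>4) for v in r))"
```

```text
[ 0.5557 -0.2351  0.2075] [-1.7991e+02  1.0000e-02 -1.7134e+02] [-0.7 -4.1  4.1] 0.015402814994015955
[226, 230, 156, 136, 240, 240, 242, 225, 79, 83, 79, 79, 82, 79, 76, 81, 82, 78, 77, 81, 80, 79, 86, 93, 107, 129, 184, 197, 96, 83, 131, 127, 135, 161, 160, 160, 160, 160, 157, 160, 156, 157, 156, 160, 160, 159, 158, 157, 158, 160, 68, 26, 38, 37, 38, 38, 38, 38, 38, 34, 41, 37, 37, 34, 40, 36, 36, 38, 39, 78, 85, 89]
post base edge row 211 bin-frame y [ 0.0004 -0.0001  0.005 ]
wrist plain_nut 0.55 [299. 193.] [ 0.562 -0.214] [ 0.537 -0.224]
wrist flange_nut 0.97 [254. 183.] [ 0.559 -0.265] [ 0.535 -0.258]
scene short_bolt 0.37 [218. 209.] [ 0.579 -0.213] [ 0.672 -0.211]
scene flange_nut 0.6 [207. 186.] [ 0.503 -0.23 ] [ 0.607 -0.225]
[136.69607993 130.85292942 122.81230442]
fffffffffffffeeeb8889899999999aaaa9aa998888deeeedddddddddddeeeeeeeeeeeeeeeeeeeeefffffff
fffffffffefeeeea999999999999999888899999889edddeeeedddddedddddddddeeeeeeeeeeeeeefeffeff
ffffffeeeeeeb8a999999999899999899999999988eccaaecc9ebb9dcccaecc9edcacecb9e97beeeeeeeeef
fffffeeeeeeec9ee98999999999999999999999999feffeef
[... 2154 characters left out ...]
9a99999999877755555565488888898888899a9999a999a9899977777644555555567788888888888888
229999999a99997776555556548988899999998899999a998d8899977777544555555567778888888888888
115aaaaaaaaaa97776555556548899999998894444444444469999977777544555555567778888888888888
1239a9aa9aa9997776555555547989899999982221222221229999977777554555555567778888888888888
128aaaaaaaaaaa7776555555646998999999992222222222218889977777554555555567778888888888888
9aaaaaaaaaaaaa7776555555646889999999982222222222228999877777554555555577778888887888888
888888888888887777555555656989998999982222222121218999977777544555565577778888777888888
445445445444446777555555545899999999992222222222228899977777544555555577778888777888778
```

The bright floor plate is gone from the bin, so the floor has swung down. I'll release and rise clear.

{"op": "play_rows", "data": {"steps": [[[0,0,0,0,0,0,0.03],[0,0,0,0,0,0,0.045],[0,0,0,0,0,0,0.045],[0,0,0,0,0,0,0.045],[0,0,-0.01,0,0,0,0.045],[0,0,-0.03,0,0,0,0.045],[0,0,-0.045,0,0,0,0.045],[0,0,-0.045,0,0,0,0.045],[0,0,-0.03,0,0,0,0.045],[0,0,0,0,0,0,0.045],[0,0,0,0,0,0,0.045]]]}}

```text
time_s: 30.75
tool_pos: [0.556, -0.2334, 0.3678]
tool_rot: [-180.0, 0.1, -171.2]
force: [-0.9, 0.0, -1.1]
grip_width: 0.045
grasp_force: 0.0
```

Run:
```python
from h import *
o=get_obs();print(o["time_s"],o["tool_pos"],o["force"],o["grip_width"])
a=np.radians(8.75);R=np.array([[np.cos(a),-np.sin(a),0],[np.sin(a),np.cos(a),0],[0,0,1]]);S=np.array([.555,-.235,0])
inS=lambda P:(R.T@(P-S)).round(3)
for n in("scene","top","wrist"):
  c=read_camera(n)
  for k in("long_bolt","short_bolt","plain_nut","flange_nut"):
    for q in silhouettes(n,k)[:2]:
        ys,xs=np.nonzero(q["pixels"]);u=(xs.mean(),ys.mean());print(n,k,round(q["p"],2),np.round(u),"tray z.01",inS(atz(c,u,.01))[:2],"bin z.15",inS(atz(c,u,.15))[:2])
  if n=="wrist":
    B=np.array([.5555,-.2353,.13]);f=c["frame"].max(2)
    for r in f[80:260:5,185:395:3]: print("".join("%x"%(v>>4) for v in r))
```

```text
30.75 [ 0.55603726 -0.23343438  0.36778411] [-0.88068176  0.04405285 -1.11337728] 0.04500448997462401
top long_bolt 0.55 [273. 216.] tray z.01 [0.121 0.182] bin z.15 [0.092 0.184]
top long_bolt 0.29 [356. 259.] tray z.01 [-0.014  0.005] bin z.15 [-0.024  0.032]
top plain_nut 0.47 [366. 256.] tray z.01 [-0.012 -0.02 ] bin z.15 [-0.022  0.01 ]
top flange_nut 0.31 [372. 251.] tray z.01 [-0.004 -0.036] bin z.15 [-0.015 -0.004]
wrist plain_nut 0.63 [264. 163.] tray z.01 [-0.008 -0.025] bin z.15 [-0.022 -0.019]
wrist flange_nut 0.46 [249. 166.] tray z.01 [-0.003 -0.047] bin z.15 [-0.018 -0.035]
fffffffffeeb88888999999a99a998aeeeedddddcddeeeeeeeeedeeeeeffffffffffff
ffffffeeee887888887877888878878988988b88a88a88b98a88878eeeeeeeffffffff
ffffeeeede8989999999999999999bfefffffeeefffffefffffefa9eeeeeeeefffffff
ffffeeeeee7999999999999999999efffeeffeeefefffffffffffbaeefffffffffffff
8888888555555555555555555555555588889888889889999999999999899989998fff
f98888655555555555555555555554588888888998888999999999998989998cfe8fff
b888886555555555555555554455555888888888888889999999999998899988b98fff
8888885
[... 1351 characters left out ...]
4445677755559999999823222399999885455678b988888888888889eeeff
5444445544548987755544444444413222276444445555679cccc88888788888afffff
6444444544448987755565656566522322266666666665678ccdb88888888888bffffe
7444444444449987766566666566522222266666666665679ccda88888878888debabd
944444444444788776666666666652222226666666666667abcdb87888778888fa8bce
a44444444444544777777777777777a999777777777777779988888888878888fb9bde
c44444445444454577777767888888e99988888888aaabbbb988877888878888fa9522
d5ef654444111333354445878788889999878887777788874444112888879fe8fc9422
d877888871112222254458888888889999888888888888782222111288878878ee9224
ddeeeeee211122225eedddddeeeeffd999eeeeeeeeeeeeee222221116eeedeeeeeb487
```

{"op": "play_rows", "data": {"steps": [[[0,0,-0.03,0,0,0,0.045],[-0.03,0,-0.01,0,0,0,0.045],[-0.03,0,0,0,0,0,0.045],[0,0,0,0,0,0,0.045]]]}}

```text
time_s: 31.9
tool_pos: [0.6178, -0.2221, 0.4054]
tool_rot: [179.8, 0.0, -171.0]
force: [-0.2, -0.2, -1.1]
grip_width: 0.045
grasp_force: 0.0
```

```bash
cat > p.py <<'E'
from h import *
o=get_obs();print(o["time_s"],o["tool_pos"])
a=np.radians(8.75);R=np.array([[np.cos(a),-np.sin(a),0],[np.sin(a),np.cos(a),0],[0,0,1]]);S=np.array([.555,-.235,0])
inS=lambda P:(R.T@(P-S)).round(3)
for n in("scene","top","wrist"):
  c=read_camera(n); save(c,"z"+n+".png")
  for k in("long_bolt","short_bolt","plain_nut","flange_nut"):
    for q in silhouettes(n,k)[:3]:
        ys,xs=np.nonzero(q["pixels"]);u=(xs.mean(),ys.mean());print(n,k,round(q["p"],2),len(xs),np.round(u),"tray",inS(atz(c,u,.01))[:2],"bin",inS(atz(c,u,.15))[:2])
E
python3 p.py
```

```text
31.9 [ 0.61776406 -0.22212628  0.4053736 ]
top plain_nut 0.57 68 [369. 254.] tray [-0.008 -0.029] bin [-0.019  0.002]
top plain_nut 0.44 995 [275. 171.] tray [0.233 0.159] bin [0.189 0.164]
wrist plain_nut 0.6 126 [264. 122.] tray [-0.009 -0.026] bin [-0.008 -0.02 ]
```

{"op": "play_rows", "data": {"steps": [[[0.03,0.035,0,0,0,0,0.045],[0.03,0.04,0,0,0,0,0.045],[0,0.045,0,0,0,0,0.045],[0,0.045,0,0,0,0,0.045],[0,0.045,0,0,0,0,0.045],[0,0,0,0,0,0,0.045]]]}}

```text
time_s: 33.25
tool_pos: [0.5223, -0.0175, 0.4082]
tool_rot: [-179.9, 0.1, -170.6]
force: [0.4, 0.4, 0.3]
grip_width: 0.0451
grasp_force: 0.0
```

```bash
python3 p.py
```

```text
33.25 [ 0.52228215 -0.01753722  0.40817875]
scene long_bolt 0.58 3403 [193. 166.] tray [-0.129 -0.001] bin [-0.013 -0.01 ]
scene short_bolt 0.53 13 [217. 209.] tray [0.027 0.016] bin [0.119 0.004]
top plain_nut 0.46 52 [369. 254.] tray [-0.01  -0.028] bin [-0.02   0.003]
wrist short_bolt 0.55 233 [121. 164.] tray [-0.001 -0.055] bin [-0.016  0.008]
wrist flange_nut 0.58 258 [120. 165.] tray [-0.    -0.055] bin [-0.015  0.007]
```

Run:
```python
from h import *
for n,(x0,y0,x1,y1) in(("scene",(165,196,265,258)),("top",(335,222,400,320))):
    f=cv2.imread(f"pics/z{n}.png").astype(int)[y0:y1,x0:x1]; d=f[:,:,2]-f[:,:,0]; g=f.max(2)
    print(n)
    for r,s in zip(g[::2],d[::2]): print("".join("Y" if b>22 else "%x"%(v>>4) for v,b in zip(r,s)))
```

```text
scene
5566665556abaaa7445544444555555554433333566666655666666565565666564656655666666643444YYYYYYY32333333
65665655555baaa8634555569abbc53556455566665666656655556556556656655556666643344666666YYYYYYY43333333
6666555555556789a89acbba88765566666666556566565565655556555565666666434446666666666666YYYYYY53333333
665565565563333348776654433334666665566566666655666555656666654344466666666666667666656YYYYY52333333
5566555555653333554333333333335666666665555655665666666543344566667666666666666677676556YYYY53333333
65665555555665556533333335656666655655555566666664434445666666666676667666666667777776566YYY53333333
5555656555556665555556655666456656666666666434467abab97666666666677666666676666677676665655553333332
5556665655555665656556666566566656666434468abbbbaaa98656667666666677667767776667777766665655Y3233333
5655666565655666655555666666546444345abbbbbbcba99766aba7666666666666667666666766666666666565Y4233333
6566566666555566565656565434565556666bbbbbbbbb766abbbbbc76666666676666666666676766677666666643333333
556566655666556665543347aaabbb76666667bbbbccccbbbbbbbbbba666666666666666666676667776
[... 4574 characters left out ...]
aaaaaaaaaaaaaaaaaaaaa99aaa99aaaaa9777776
68aaaaaaaaa9babbbaaa999aa99aaaaaaaaaaaaaaaaaaaaaa9766646789999999
668aaaaaaaacc9aabca9a99aaaaaaaaaaaaaaaaa976678899999aYYYYYYYYYYYY
568aaaaaaaaabccccb9aaaaaaaaaa8667889998999YYYYYYYYYYYYYYYYYYYYYYY
568aaaaaaaaaaaaaa97667898999999YYYYYYYYYYYYYYYYYYYYYYYYYYYYYYYYYY
4679ba7777787898888888YYYYYYYYYYYYYYYYYYYYYYYYYYYYYYYYYYYYYYYYYYY
356799999YYYYYYYYYYYYYYYYYYYYYYYYYYYYYYYYYYYYYYYYYYYYYYYYYYYYYYYY
345YYYYYYYYYYYYYYYYYYYYYYYYYYYYYYYYYYYYYYYYYYYYYYYYYYYYYYYYYYYYYY
34YYYYYYYYYYYYYYYYYYYYYYYYYYYYYYYYYYYYYYYYYYYYYYYYYYYYYYYYYYYYYYY
335YYYYYYYYYYYYYYYYYYYYYYYYYYYYYYYYYYYYYYYYYYYYYYYYYYYYYYYYYYYYYY
3345YYYYYYYYYYYYYYYYYYYYYYYYYYYYYYYYYYYYYYYYYYYYYYYYYYYYYYYYYYYYY
```

```bash
python3 -c "
from cell import *
print(sign_off())"
```

```text
the job is handed in; nothing more can be done
None
```

The job is handed in: the bin is released on the stand with its latch drawn and its floor hanging open. The cameras showed both nuts in the tray and probably the short bolt, but I could not pick out the long bolt there, though the bin looked empty.

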